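# Put two remounted photographs under pressure to dry

## Task

Two photographs have just been pasted back into their window mounts and must dry pressed flat. Set into each window, gently and felt side down, the pressing block cut to fill it, so that it lies flat on the photograph inside the bevelled opening; then stand the round weight in the middle of the square block, and lay the bar weight in the middle of the long block, lengthwise along it. No weight may ever touch a mount or bare photograph, and the middle-sized block, the paste jar and the loupe stay where they are.

Things in the scene. Friction and masses are not known exactly. Their poses are not given: they have to be found in the camera images.
- mount_wide: Wide window mount, flat and fixed to the bench: cream board 134 x 198 mm, in its window a sepia photograph (a mountain lake). Origin: window centre, on the bench; z up; long side along its y, short side along x. The photograph lies 3 mm above the bench, the board's face 8 mm. Window 66 x 130 mm at the photograph, its edges bevelled outwards to 76 x 140 mm at the face.
- mount_square: Small square window mount lying flat, fixed to the bench: cream board 134 x 134 mm with a sepia photograph (a house) in its square window. Origin: centre of the window, on the bench; z up; x and y along its sides. Photograph 3 mm above the bench, face 8 mm; window 66 x 66 mm at the photograph, bevelled outwards to 76 x 76 mm at the face.
- block_long: The longest of three loose light-wood pressing blocks with grey felt underneath: 56 mm (along its x) x 120 mm (along its y), 30 mm high, 0.14 kg. Origin: centre of its underside; z up. Grasp across the 56 mm. Cut to fill the wide window with 5 mm to spare on each side.
- block_square: The square one of three loose light-wood pressing blocks, grey felt underneath: 56 x 56 mm, 30 mm high, 0.07 kg. Origin: centre of its underside; z up; x and y along its sides. Cut to fill the square window with 5 mm to spare on each side.
- block_mid: The middle-sized one of three loose light-wood pressing blocks: 56 mm (along x) x 88 mm (along y), 30 mm high. Belongs to neither window and is left alone. Origin: centre of its underside.
- weight_bar: Bar weight: lead brick covered in grey cloth, 100 mm (along its x) x 46 mm (along its y) x 27 mm high, 0.6 kg. Origin: centre of its underside; z up. Grasp across the 46 mm.
- weight_round: Round steel weight, upright: body 50 mm across and 26 mm high, above it a neck 17 mm across and a knob 24 mm across between 38 and 51 mm above its underside; 52 mm high in all, 0.4 kg. Origin: centre of its underside; z up. Grasp the knob, or the body across its 50 mm.
- paste_jar: Bystander: white paste jar with a black lid, 49 mm across, 60 mm high, standing between and behind the mounts. Origin: centre of its underside.
- loupe: Bystander: black stand loupe, 43 mm across, 38 mm high, to the robot's left of the work. Origin: centre of its underside.
Not all that is in view belongs to the job. Several things look just like the weight_bar: the one meant starts nearest to the robot's base.

How it is judged:
By the outcome, as a careful person would: the job done as asked, in the order asked, and still so for the second after the job is handed in, with the robot touching nothing.
It also fails if it takes over 115 s, if anything falls off the work surface, if the arm or the gripper's body presses on something with over 40 N, if the wrist force passes 120 N, or if a joint passes its speed limit or range.

## Robot

A 7-joint arm with a two-finger parallel gripper is mounted at the origin on the work surface; the furniture and walls round the work are solid. World frame = base frame: x ahead of the robot, y to its left, z up, the work surface at z = 0. Lengths are in m, angles in rad, forces in N, time in s.
With the tool pointing down it reaches from about 0.425 to 0.925 m from the base axis. Payload 6.8 kg.
Tool frame: the origin (TCP) lies at the very end of the fingers, on their centre line; the grasp point (between the pads) lies 19 mm behind it; z points along the fingers, y is the line along which they close (so a half turn about z gives the same grasp; the last joint's range is limited). The gripper opens to 85 mm and grips with 20 to 120 N. Pads are 22 mm wide; open, the fingers measure 114 mm over their backs; the gripper's body (76 mm by 85 mm) begins 54 mm behind the grasp point. The pads swing forward as they close: fully open they stand 13 mm farther back than shut.
Start: joints at [-1.381, 0.477, 0.022, 1.555, -0.011, 1.109, -0.083], TCP at [0.198, 0.645, 0.231] pointing down, gripper open.
Joint ranges: [-2.96, 2.96], [-0.34, 2.1], [-1.41, 1.46], [0.24, 2.44], [-1.37, 4.51], [0.17, 1.92], [-2.96, 2.96]. Speed limits (rad/s): [2.39, 2.39, 3.14, 3.14, 3.14, 3.14, 3.14].

## Interface

Orientations are given as a unit quaternion [w, x, y, z].
In Python, from station import telemetry, viewer, job, search_frame, cut_out gives the robot as it stands. The module is installed in compiled form; this text tells all that it offers.
- The arm moves only by the shell command python3 -m crank 'ROWS' [FORCE]. ROWS is JSON, a list of rows, each an object with "delta_rot": the turn, a rotation vector about the tool's x, y, z in degrees, a list of three; "xyz": the shift along the tool's x, y, z in m, a list of three; "fingers": the gripper command: -1 is fully open, 1 is shut, values between are in proportion. In form: [{"delta_rot": [ax, ay, az], "xyz": [dx, dy, dz], "fingers": fingers}, ...]. A call has 1 to 10 rows; each row is the pose to reach, as a shift and turn from the pose commanded when the call began, along the tool's axes at that moment; what a row does not reach only later rows make up. A row lasts 1/10 s, in which the tool goes at most 50 mm and 8.59 degrees, less where a joint would pass 70% of its speed; a pose out of reach is approached as far as the arm can. A call with a gripper value outside its range is refused whole. The fingers move at their own pace and stop on an object; FORCE is the grip in N (left out, the last holds). Time passes only in rows, so rows that repeat a pose let the fingers close. It gives the time, the measured TCP pose, the force, the opening and the grip force at its end, in the units of the state.
- telemetry.get_obs(): the state, without advancing time (a new reading comes with each control period).
- viewer.read_camera(name): name is "scene" or "top"; returns a dict with "img" (400x640x3 uint8, red, green, blue), "fx", "fy", "cx", "cy" (pixels), "origin" and "rotation" of the camera in the world. Camera axes: x right, y up, looking along -z (the intrinsics and any distortion apply to the point x, -y, -z); pixel columns grow to the right and rows downward; lengths in m; the calibration is good to about 2 mm. A picture is of the moment at which its call begins. There is no depth.
- job.hand_in(): hands the job in; it is judged then, once.
Trained networks look in the newest picture that a camera, given by its name, has taken for a name from the list of things; names that differ only in an ending like _2 or _b are one class to them, and where a whole thing is asked for, a point or a joint stands for the part that bears it (a point fixed in the world has none). Each returns a list of dicts, best first, with "score" (0 to 1); they miss things now and then, are a little off and sometimes report something else, mostly with a low value. They report only what shows in the picture. A call takes as long as a camera call. They do not tell look-alikes from the thing itself.
- search_frame(camera, thing): "pixel" ([column, row] in pixels, amid what is visible of it).
- cut_out(camera, thing): "pixels" (400x640 bool, what is visible of it) and "pixel" ([column, row] in pixels, amid what is visible of it).
The state is a dict: "t": time; "q": joint angles; "joint_vel": joint speeds; "joint_torque": joint torques, N m; "eef_pos": TCP position; "tool_rot": TCP orientation; "contact_force": force on the tool from outside, world axes, zero at the start; "torque": the same for the moment, N m; "gripper_width": opening from 0.0 (shut) to 1.0 (fully open); "grasp_force": force on a finger pad.
Only numpy, scipy, OpenCV 4.12 (cv2) and the standard library are available. Lean on these libraries where they do the work, as an engineer would, in place of code of your own. Each camera call takes 0.05 s, during which the arm holds its last target. There are 200 camera calls.

## Working session

There is one attempt and no reset: what is moved stays moved. The work goes in short steps, Python scripts to look and compute and a shell command to move; the robot and the scene stay as the last step left them, time stands still between calls to the robot, and variables do not carry over. Pictures are saved under pics/ and viewed, at most 14 in all, crops included, and the job is handed in when it is done.

```bash
mkdir -p pics
cat > h.py <<'E'
import numpy as np, cv2
from station import telemetry, viewer, job, search_frame, cut_out
def ray(c,px):
    d=np.array([(px[0]-c["cx"])/c["fx"],-(px[1]-c["cy"])/c["fy"],-1.0])
    return np.array(c["origin"]),np.array(c["rotation"])@d
def at(c,px,z):
    o,d=ray(c,px); return o+d*(z-o[2])/d[2]
def proj(c,p):
    v=np.array(c["rotation"]).T@(np.array(p)-np.array(c["origin"]))
    return np.array([c["cx"]+c["fx"]*v[0]/-v[2],c["cy"]-c["fy"]*v[1]/-v[2]])
def tri(c1,p1,c2,p2):
    o1,d1=ray(c1,p1);o2,d2=ray(c2,p2)
    A=np.stack([d1,-d2],1);s=np.linalg.lstsq(A,o2-o1,rcond=None)[0]
    a,b=o1+s[0]*d1,o2+s[1]*d2
    return (a+b)/2,np.linalg.norm(a-b)
E
python3 - <<'E'
from h import *
np.set_printoptions(precision=4,suppress=True)
C={}
for n in("top","scene"):
    c=viewer.read_camera(n);C[n]=c
    cv2.imwrite(f"pics/{n}0.png",c["img"][:,:,::-1])
    print(n,{k:(v if np.isscalar(v) else np.round(v,4).tolist()) for k,v in c.items() if k!="img"})
    for t in["mount_wide","mount_square","block_long","block_square","block_mid","weight_bar","weight_round","paste_jar","loupe"]:
        for r in cut_out(n,t):
            m=r["pixels"]; 
            print(n,t,round(r["score"],2),np.round(r["pixel"]),m.sum(), np.round(cv2.minAreaRect(np.argwhere(m)[:,::-1].astype(np.float32))[0]) if m.sum()>5 else "", np.round(at(c,r["pixel"],0.02),3))
print(telemetry.get_obs())
E
```

```text
top {'fx': 519.3151668387085, 'fy': 519.3151668387085, 'cx': 311.9658516567787, 'cy': 203.01493105807134, 'origin': [0.4657, 0.0782, 1.4957], 'rotation': [0.7169, 0.0299, -0.0352, -0.6957]}Traceback (most recent call last):
  File "<stdin>", line 11, in <module>
  File "h.py", line 7, in at
    o,d=ray(c,px); return o+d*(z-o[2])/d[2]
        ~~~^^^^^^
  File "h.py", line 5, in ray
    return np.array(c["origin"]),np.array(c["rotation"])@d
                                 ~~~~~~~~~~~~~~~~~~~~~~~^~
ValueError: matmul: Input operand 1 has a mismatch in its core dimension 0, with gufunc signature (n?,k),(k,m?)->(n?,m?) (size 3 is different from 4)
```

```bash
cat > fix.py <<'E'
s=open('h.py').read()
s=s.replace('np.array(c["rotation"])','R(c)').replace('def ray','from scipy.spatial.transform import Rotation\ndef R(c):\n    q=c["rotation"]; return Rotation.from_quat([q[1],q[2],q[3],q[0]]).as_matrix()\ndef ray',1)
open('h.py','w').write(s)
E
python3 fix.py
python3 - <<'E'
from h import *
np.set_printoptions(precision=4,suppress=True)
for n in("top","scene"):
    c=viewer.read_camera(n)
    cv2.imwrite(f"pics/{n}0.png",c["img"][:,:,::-1])
    print(n,{k:(v if np.isscalar(v) else np.round(v,4).tolist()) for k,v in c.items() if k!="img"})
    for t in["mount_wide","mount_square","block_long","block_square","block_mid","weight_bar","weight_round","paste_jar","loupe"]:
        for r in cut_out(n,t):
            m=r["pixels"]; 
            print(n,t,round(r["score"],2),np.round(r["pixel"]),m.sum(), np.round(at(c,r["pixel"],0.02),3))
            np.save(f"pics/{n}_{t}_{int(r['pixel'][0])}.npy",m)
print(telemetry.get_obs())
E
```

```text
top {'fx': 519.3151668387085, 'fy': 519.3151668387085, 'cx': 311.9658516567787, 'cy': 203.01493105807134, 'origin': [0.4657, 0.0782, 1.4957], 'rotation': [0.7169, 0.0299, -0.0352, -0.6957]}
top mount_wide 0.74 [336. 257.] 565 [ 0.45  -0.002  0.02 ]
top block_long 0.84 [280. 254.] 870 [0.454 0.156 0.02 ]
top block_square 0.87 [230. 264.] 425 [0.423 0.295 0.02 ]
top block_mid 0.78 [441. 279.] 690 [ 0.398 -0.3    0.02 ]
top block_mid 0.55 [335. 158.] 248 [0.733 0.007 0.02 ]
top block_mid 0.43 [405. 203.] 1952 [ 0.611 -0.196  0.02 ]
top weight_bar 0.95 [334. 206.] 546 [0.597 0.007 0.02 ]
top weight_bar 0.9 [338. 257.] 562 [ 0.451 -0.009  0.02 ]
top weight_bar 0.76 [379. 150.] 550 [ 0.762 -0.12   0.02 ]
top weight_bar 0.61 [266. 189.] 2869 [0.638 0.2   0.02 ]
top weight_round 0.79 [391. 264.] 232 [ 0.437 -0.159  0.02 ]
top paste_jar 0.53 [333. 160.] 269 [0.727 0.011 0.02 ]
top paste_jar 0.25 [268. 192.] 2771 [0.629 0.195 0.02 ]
top loupe 0.5 [183. 233.] 189 [0.505 0.431 0.02 ]
scene {'fx': 454.5644883783841, 'fy': 454.5644883783841, 'cx': 320.1763612698585, 'cy': 201.54815465484208, 'orig
[... 672 characters left out ...]
 0.02 ]
scene loupe 0.72 [239. 197.] 328 [0.408 0.283 0.02 ]
scene loupe 0.6 [230. 159.] 161 [0.51  0.457 0.02 ]
scene loupe 0.17 [380. 310.] 732 [ 0.395 -0.313  0.02 ]
{'t': 1.1, 'q': array([-1.3811,  0.477 ,  0.0224,  1.5554, -0.0115,  1.1093, -0.0831]), 'joint_vel': array([ 0.0008, -0.0006,  0.0003, -0.0023,  0.0003,  0.0004, -0.0009]), 'joint_torque': array([  0.0008, -59.6342,   1.6066, -28.1566,   0.0125,   0.0016,
        -0.    ]), 'eef_pos': array([0.198 , 0.6453, 0.2313]), 'tool_rot': array([-0.    ,  0.1483,  0.9889,  0.    ]), 'contact_force': array([-0.1466, -0.3427,  0.1316]), 'torque': array([-0.0079, -0.0136, -0.014 ]), 'grasp_force': 0.0, 'gripper_width': 1.0005949007726893}
```

View pics/top0.png

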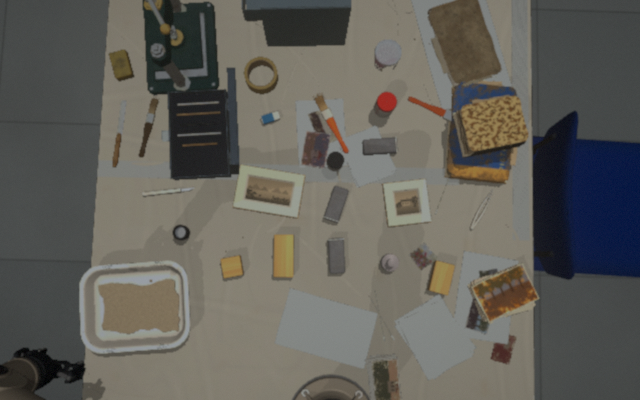

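View pics/scene0.png

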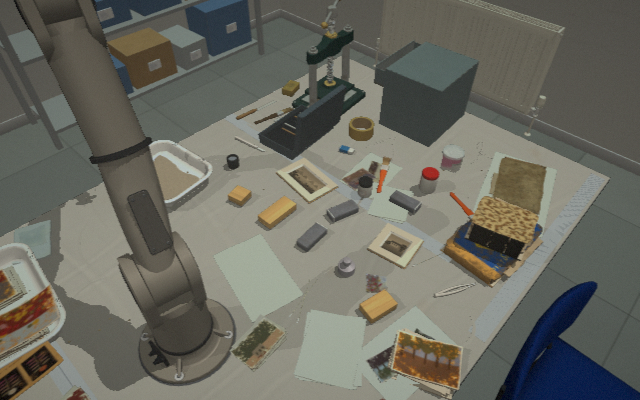

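Top view: the three bars are at (336,256), (336,205) and (379,146). The base is at about (320,395), so the bar at (336,256), 0.45 m away, is the nearest and the one meant. Blocks: long (283,256), square (231,267), mid (440,278). Round weight (389,263), wide mount (269,191), square mount (407,203). Next I fit models in both views and take one confirming crop.

```bash
cat > fit.py <<'E'
from h import *
from scipy.optimize import minimize
from scipy.ndimage import map_coordinates, gaussian_filter
def grads(c,s=1.0):
    L=cv2.cvtColor(c["img"],cv2.COLOR_RGB2LAB).astype(float)
    return [(gaussian_filter(L[:,:,k],s,order=(0,1)),gaussian_filter(L[:,:,k],s,order=(1,0))) for k in range(3)]
def rect(a,b,z): 
    return np.array([[a/2,b/2,z],[-a/2,b/2,z],[-a/2,-b/2,z],[a/2,-b/2,z]])
def circ(r,z): 
    t=np.linspace(0,2*np.pi,40,endpoint=False); return np.stack([r*np.cos(t),r*np.sin(t),0*t+z],1)
def poly_pts(P): # dense samples + normals (pixels), closed
    Q=np.roll(P,-1,0); pts=[];nr=[]
    for p,q in zip(P,Q):
        d=q-p;n=max(2,int(np.hypot(*d)*2)); t=(np.arange(n)+.5)/n
        pts.append(p+t[:,None]*d); nr.append(np.repeat([[d[1],-d[0]]/(np.hypot(*d)+1e-9)],n,0))
    return np.vstack(pts),np.vstack(nr)
def polys(shape,c,pose):
    x,y,z,th=pose; Rz=np.array([[np.cos(th),-np.sin(th),0],[np.sin(th),np.cos(th),0],[0,0,1]])
    out=[]
    for kind,V in shape:
        P=np.array([proj(c,Rz@v+[x,y,z]) for v in V])
        if kind=="hull": P=cv2.convexHull(P.astype(np.float32))[:,0].astype(float)
        out.append(P)
    return out
def score(pose,shape,cams,G):
    s=0
    for c,g in zip(cams,G):
        for P in polys(shape,c,pose):
            p,n=poly_pts(P); v=0
            for gx,gy in g:
                d=map_coordinates(gx,[p[:,1],p[:,0]],order=1)*n[:,0]+map_coordinates(gy,[p[:,1],p[:,0]],order=1)*n[:,1]
                v=v+d**2
            s+=np.sqrt(v).clip(0,12).mean()
    return s
def box(a,b,h): return [("hull",np.vstack([rect(a,b,0),rect(a,b,h)])),("p",rect(a,b,h))]
def mount(a,b,u,v): return [("p",rect(a,b,.008)),("p",rect(u,v,.003)),("p",rect(u+.01,v+.01,.008))]
SH=dict(mount_wide=mount(.134,.198,.066,.130),mount_square=mount(.134,.134,.066,.066),block_long=box(.056,.120,.03),
 block_square=box(.056,.056,.03),block_mid=box(.056,.088,.03),weight_bar=box(.1,.046,.027),
 weight_round=[("hull",np.vstack([circ(.025,0),circ(.025,.026)])),("p",circ(.012,.051))],
 paste_jar=[("hull",np.vstack([circ(.0245,0),circ(.0245,.06)]))])
def fit(name,cams,xy,ths,z=0.,free_z=True,rng=.015):
    G=[grads(c) for c in cams]; G2=[grads(c,2.) for c in cams]; sh=SH[name]
    best=None
    cand=[]
    for th in ths:
        for dx in np.arange(-rng,rng+.001,.005):
            for dy in np.arange(-rng,rng+.001,.005):
                p=[xy[0]+dx,xy[1]+dy,z,th]; cand.append((score(p,sh,cams,G2),p))
    cand.sort(key=lambda t:-t[0])
    sc=np.array([.003,.003,.003,.03])
    for _,p in cand[:4]:
        p=np.array(p); m=np.ones(4) if free_z else np.array([1,1,0,1.])
        f=lambda u:-score(p+u*sc*m,sh,cams,G)
        r=minimize(f,np.zeros(4),method="Nelder-Mead",options=dict(xatol=.02,fatol=1e-3,maxiter=300,initial_simplex=np.vstack([np.zeros(4),np.eye(4)*1.0])))
        if best is None or -r.fun>best[0]: best=(-r.fun,p+r.x*sc*m)
    return best
def draw(c,name,pose,img,k,off):
    for P in polys(SH[name],c,pose): cv2.polylines(img,[np.round((P-off+.5)*k).astype(int)],True,(0,255,0),1)
E
cat > m1.py <<'E'
from fit import *
np.set_printoptions(precision=4,suppress=True)
t=viewer.read_camera("top");s=viewer.read_camera("scene")
init=dict(mount_wide=(.635,.195),mount_square=(.605,-.2),block_long=(.454,.15),block_square=(.42,.29),weight_bar=(.451,-.002),weight_round=(.437,-.158))
img=cv2.resize(t["img"][140:300,200:460,::-1],None,fx=3,fy=3,interpolation=cv2.INTER_CUBIC)
res={}
import json
for n,xy in init.items():
    ths=[0] if n=="weight_round" else np.radians(np.arange(-32,33,8)) + (np.pi/2 if n=="weight_bar" and 0 else 0)
    if n=="weight_bar": ths=np.radians(np.arange(-24,25,8))
    b=fit(n,[t,s],xy,ths); b0=fit(n,[t,s],b[1][:2],[b[1][3]],free_z=False,rng=.005)
    bt=fit(n,[t],b0[1][:2],[b0[1][3]],free_z=False,rng=.005);bs=fit(n,[s],b0[1][:2],[b0[1][3]],free_z=False,rng=.005)
    print(n,"zfree",round(b[0],2),b[1],"z0",round(b0[0],2),b0[1],np.degrees(b0[1][3]).round(1),"top",bt[1][[0,1,3]],"scene",bs[1][[0,1,3]])
    res[n]=b0[1].tolist(); draw(t,n,b0[1],img,3,np.array([200,140]))
json.dump(res,open("res.json","w")); cv2.imwrite("pics/fit1.png",img)
E
time python3 m1.py
```

```text
mount_wide zfree 57.93 [ 0.6391  0.1939 -0.0015 -0.1354] z0 57.64 [ 0.6385  0.1933  0.     -0.1369] -7.8 top [ 0.639   0.1927 -0.1353] scene [ 0.6381  0.1936 -0.1374]
mount_square zfree 55.89 [ 0.618  -0.203  -0.0066  0.1496] z0 53.48 [ 0.6132 -0.2043  0.      0.1474] 8.4 top [ 0.6177 -0.2027  0.1474] scene [ 0.6132 -0.2051  0.1481]
block_long zfree 40.74 [ 0.451   0.149  -0.0022 -1.5343] z0 40.3 [ 0.451   0.1489  0.     -1.5345] -87.9 top [ 0.4509  0.1489 -1.5342] scene [ 0.4504  0.1468 -1.5392]
block_square zfree 39.84 [0.4157 0.289  0.0013 0.2179] z0 39.71 [0.4157 0.2897 0.     0.2123] 12.2 top [0.4158 0.2886 0.2189] scene [0.416  0.2907 0.2258]
weight_bar zfree 41.07 [ 0.4505 -0.0028  0.002   0.0772] z0 40.89 [ 0.4484 -0.0028  0.      0.0665] 3.8 top [ 0.4486 -0.0027  0.0643] scene [ 0.4532 -0.0022  0.0836]
weight_round zfree 28.89 [ 0.4337 -0.1507 -0.0172 -0.0125] z0 23.56 [ 0.4232 -0.1565  0.      0.0221] 1.3 top [ 0.4342 -0.1482  0.036 ] scene [ 0.4235 -0.1587 -0.0046]
real	0m18.309s
user	0m17.132s
sys	0m0.497s
```

View pics/fit1.png

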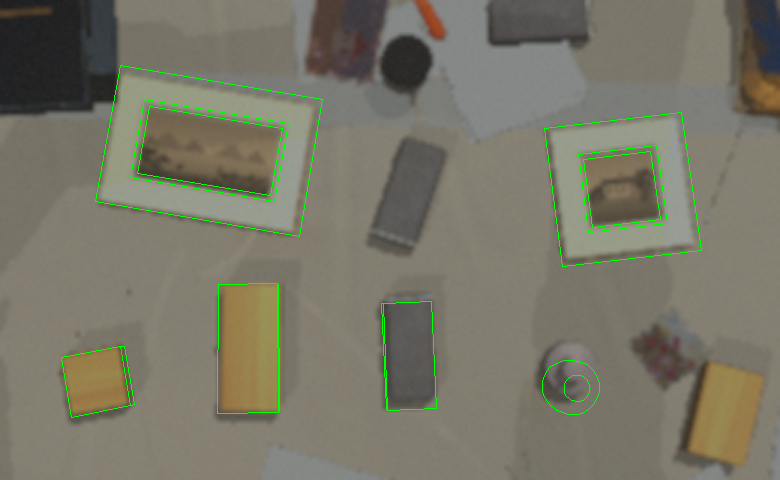

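The crop confirms the nearest bar and the blocks. Overlays are good except on the round weight (seen at full-frame pixel (389,262)) and the square mount, which is offset by a few mm. I refit those two.

```bash
cat > m2.py <<'E'
from fit import *
import json
np.set_printoptions(precision=4,suppress=True)
res=json.load(open("res.json"))
t=viewer.read_camera("top");s=viewer.read_camera("scene")
for c,w in((t,"top"),(s,"scene")):
    G=[grads(c)]
    for x in(.6132,.6155,.6177): print(w,x,round(max(score([x,y,0,th],SH["mount_square"],[c],G) for y in np.arange(-.208,-.200,.001) for th in(.14,.15,.16)),2))
b=fit("mount_square",[t,s],(.616,-.203),[.148],free_z=False,rng=.01); print(b)
SH["weight_round"]=[("p",circ(.025,.026)),("p",circ(.012,.051)),("hull",np.vstack([circ(.025,0),circ(.025,.026)]))]
p,e=tri(t,[389.7,261.7],s,[348,265]); print("tri",p,e)
for cams in([t,s],[t],[s]):
    r=fit("weight_round",cams,(.440,-.155),[0],free_z=len(cams)==2,rng=.02); print("round",r)
    if len(cams)==2: R0=fit("weight_round",cams,(.440,-.155),[0],free_z=False,rng=.02);print(R0)
for cams in([t],[s]): print("jar",fit("paste_jar",cams,(.733,.015),[0],free_z=False,rng=.02))
A=cv2.resize(s["img"][210:290,320:430,::-1],None,fx=3.6,fy=3.6,interpolation=cv2.INTER_CUBIC);B=cv2.resize(t["img"][170:290,375:465,::-1],None,fx=4,fy=4,interpolation=cv2.INTER_CUBIC)
for n,q in(("mount_square",b[1]),("weight_round",R0[1])):
    draw(s,n,q,A,3.6,np.array([320,210]));draw(t,n,q,B,4,np.array([375,170])); res[n]=q.tolist()
o=np.zeros((480,760,3),np.uint8);o[:A.shape[0],:A.shape[1]]=A;o[:B.shape[0],396:396+B.shape[1]]=B
cv2.imwrite("pics/fit2.png",o);json.dump(res,open("res.json","w"))
E
python3 m2.py
```

```text
top 0.6132 23.09
top 0.6155 23.5
top 0.6177 24.61
scene 0.6132 31.02
scene 0.6155 28.24
scene 0.6177 29.09
(np.float64(53.5094623749482), array([ 0.6133, -0.2043,  0.    ,  0.147 ]))
tri [ 0.4436 -0.1561  0.0257] 0.003958854225217033
round (np.float64(44.8174777110172), array([ 0.4327, -0.15  , -0.0166,  0.0484]))
(np.float64(35.70178011532749), array([ 0.4232, -0.1569,  0.    ,  0.0363]))
round (np.float64(17.620853778895267), array([ 0.4315, -0.1461,  0.    ,  0.0809]))
round (np.float64(27.817722815945537), array([ 0.4233, -0.1585,  0.    , -0.0108]))
jar (np.float64(12.0), array([0.723, 0.008, 0.   , 0.   ]))
jar (np.float64(11.296787321572566), array([0.7237, 0.0099, 0.    , 0.1006]))
```

View pics/fit2.png

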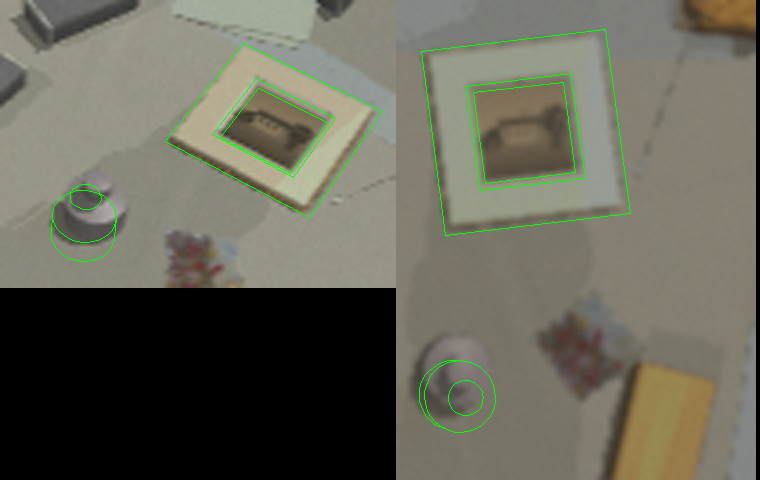

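The square board is close, but I want a cleaner number from the segmented board and hole. The round weight's overlay caught its shadow. Its disc is really at about top (390,258) and scene (347,265), so I check it enlarged.

```bash
cat > m3.py <<'E'
from fit import *
np.set_printoptions(precision=4,suppress=True)
t=viewer.read_camera("top");s=viewer.read_camera("scene")
for nm,xy,sh in(("sq",(.6155,-.2035),.067),("wide",(.6385,.193),.09)):
  for c,w in((t,"top"),(s,"scene")):
    p0=proj(c,[*xy,.008]); k=6; h=40
    o=(np.round(p0)-h).astype(int)
    im=cv2.resize(c["img"][o[1]:o[1]+2*h,o[0]:o[0]+2*h],None,fx=k,fy=k,interpolation=cv2.INTER_CUBIC)
    L=cv2.cvtColor(im,cv2.COLOR_RGB2LAB).astype(float)
    g=cv2.GaussianBlur(L[:,:,0].astype(np.uint8),(5,5),0)
    # cream level sampled on board, bench outside
    th=0;quad=np.array([proj(c,v+[*xy,0]) for v in rect(.105,.105 if nm=="sq" else .169,.008)])
    smp=np.array([g[int((q[1]-o[1]+.5)*k),int((q[0]-o[0]+.5)*k)] for q in quad]); 
    print(nm,w,"cream L",smp)
    _,m=cv2.threshold(g,float(np.median(smp))-22,255,cv2.THRESH_BINARY)
    cs,hi=cv2.findContours(m,cv2.RETR_CCOMP,cv2.CHAIN_APPROX_NONE)
    for i,cc in enumerate(cs):
        if cv2.contourArea(cc)>3000:
            b=cv2.boxPoints(cv2.minAreaRect(cc))
            P=np.array([at(c,o+ (q+.5)/k-.5,.008)[:2] for q in b]); M=cv2.moments(cc);cen=np.array([M["m10"]/M["m00"],M["m01"]/M["m00"]])
            print("  hole" if hi[0][i][3]>=0 else "  outer",int(cv2.contourArea(cc)),"moment ctr",at(c,o+(cen+.5)/k-.5,.008)[:2],"box ctr",P.mean(0),"sides",np.linalg.norm(P[1]-P[0]),np.linalg.norm(P[2]-P[1]))
A=cv2.resize(t["img"][245:280,372:407,::-1],None,fx=11,fy=11,interpolation=cv2.INTER_CUBIC);B=cv2.resize(s["img"][248:283,330:365,::-1],None,fx=11,fy=11,interpolation=cv2.INTER_CUBIC)
cv2.imwrite("pics/rw.png",cv2.convertScaleAbs(np.hstack([A,B]),alpha=1.6))
E
python3 m3.py
```

```text
sq top cream L [152 146 157 159]
  outer 176474 moment ctr [ 0.6202 -0.2039] box ctr [ 0.6166 -0.2033] sides 0.23214907874674146 0.23139232279028477
  hole 21233 moment ctr [ 0.6146 -0.205 ] box ctr [ 0.6155 -0.2048] sides 0.07338104600885463 0.07326846611190656
sq scene cream L [180 182 183 164]
  outer 86118 moment ctr [ 0.6494 -0.178 ] box ctr [ 0.6534 -0.1682] sides 0.22055101843460467 0.3037493044876857
  hole 15398 moment ctr [ 0.6128 -0.2054] box ctr [ 0.6156 -0.2028] sides 0.07954354462098114 0.08261069478454094
wide top cream L [160 149 144 129]
  outer 195933 moment ctr [0.6293 0.1866] box ctr [0.6421 0.1954] sides 0.23157611669497727 0.23184047842964103
  hole 4677 moment ctr [0.5709 0.2037] box ctr [0.5705 0.2036] sides 0.007876073367225653 0.19090278889588974
  hole 36565 moment ctr [0.6356 0.1974] box ctr [0.6361 0.1947] sides 0.0708934455597605 0.1327579952128328
  hole 3458 moment ctr [0.7333 0.1644] box ctr [0.7351 0.1589] sides 0.041644322911082665 0.04032839651916911
wide scene cream L [179 151 141 162]
  outer 187088 moment ctr [0.6319 0.1864] box ctr [0.6519 0.2064] sides 0.41114792593088595 0.3044266810029468
  hole 5647 moment ctr [0.5898 0.1577] box ctr [0.5886 0.1621] sides 0.1174943563163985 0.23169409967344193
  hole 17299 moment ctr [0.6327 0.1933] box ctr [0.6346 0.1963] sides 0.0773830351607869 0.15655879318409302
```

View pics/rw.png

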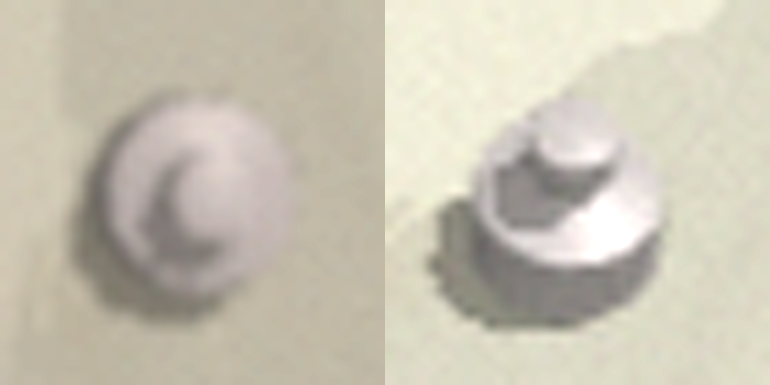

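```bash
cat > go.py <<'E'
import sys
from h import *
# usage: go.py x y z closing_deg -> shift and turn in the tool's axes
o=telemetry.get_obs(); q=o["tool_rot"]; M=Rotation.from_quat([q[1],q[2],q[3],q[0]]).as_matrix()
x,y,z,a=map(float,sys.argv[1:]); a=np.radians(a)
yd=np.array([np.cos(a),np.sin(a),0]); zd=np.array([0,0,-1.]); T=np.stack([np.cross(yd,zd),yd,zd],1)
r=Rotation.from_matrix(M.T@T).as_rotvec(degrees=True)
print("t",round(o["t"],2),"pos",np.round(o["eef_pos"],4),"shift",np.round(M.T@(np.array([x,y,z])-o["eef_pos"]),4),"rot",np.round(r,2),"q7",round(o["q"][6],2),"F",np.round(o["contact_force"],1))
E
python3 go.py .4157 .2893 .15 12.2
python3 - <<'E'
from h import *
t=viewer.read_camera("top");s=viewer.read_camera("scene")
print(at(t,(389.4,262.2),.026),at(s,(346,264.3),.026),tri(t,(389.4,262.2),s,(346,264.3)))
print(at(t,(390.1,261.8),.051),at(s,(346.8,258.9),.051))
E
```

```text
t 1.4 pos [0.1981 0.6453 0.2313] shift [-0.3125 -0.2765  0.0813] rot [-0.   -0.   60.74] q7 -0.08 F [-0.2  0.5 -0.3]
[ 0.44076818 -0.1538468   0.026     ] [ 0.44282823 -0.15182053  0.026     ] (array([ 0.44082961, -0.15332106,  0.02935971]), np.float64(1.2963110790777735e-05))
[ 0.44234906 -0.15182233  0.051     ] [ 0.44374635 -0.15233936  0.051     ]
```

```bash
python3 -m crank '[{"delta_rot":[0,0,60.7],"xyz":[-0.3125,-0.2765,0.081],"fingers":-1},{"delta_rot":[0,0,60.7],"xyz":[-0.3125,-0.2765,0.081],"fingers":-1},{"delta_rot":[0,0,60.7],"xyz":[-0.3125,-0.2765,0.081],"fingers":-1},{"delta_rot":[0,0,60.7],"xyz":[-0.3125,-0.2765,0.081],"fingers":-1},{"delta_rot":[0,0,60.7],"xyz":[-0.3125,-0.2765,0.081],"fingers":-1},{"delta_rot":[0,0,60.7],"xyz":[-0.3125,-0.2765,0.081],"fingers":-1},{"delta_rot":[0,0,60.7],"xyz":[-0.3125,-0.2765,0.081],"fingers":-1},{"delta_rot":[0,0,60.7],"xyz":[-0.3125,-0.2765,0.081],"fingers":-1},{"delta_rot":[0,0,60.7],"xyz":[-0.3125,-0.2765,0.081],"fingers":-1},{"delta_rot":[0,0,60.7],"xyz":[-0.3125,-0.2765,0.081],"fingers":-1}]' 40; python3 go.py .4157 .2893 .15 12.2;  python3 go.py .4157 .2893 .006 12.2
```

```text
t: 2.5
eef_pos: [0.4176, 0.2848, 0.15]
tool_rot: [0.001, 0.631, 0.776, -0.001]
contact_force: [-0.2, 0.1, -0.7]
gripper_width: 0.999
grasp_force: 0.0
t 2.5 pos [0.4176 0.2848 0.15  ] shift [ 0.0048 -0.0009 -0.    ] rot [-0.01  0.11 -0.37] q7 -0.38 F [-0.2  0.1 -0.7]
t 2.5 pos [0.4176 0.2848 0.15  ] shift [ 0.005  -0.0009  0.144 ] rot [-0.01  0.11 -0.37] q7 -0.38 F [-0.2  0.1 -0.7]
```

```bash
python3 -m crank '[{"delta_rot":[0,0,0],"xyz":[0,0,0],"fingers":-1},{"delta_rot":[0,0,0],"xyz":[0,0,0],"fingers":-1},{"delta_rot":[0,0,0],"xyz":[0,0,0],"fingers":-1}]' >/dev/null; python3 go.py .4157 .2893 .15 12.2
python3 - <<'E'
from h import *
t=viewer.read_camera("top");s=viewer.read_camera("scene"); o=telemetry.get_obs()["eef_pos"]
A=[]
for c in(t,s):
    p=proj(c,o).round().astype(int); print(p,proj(c,o)-p)
    A.append(cv2.resize(c["img"][p[1]-40:p[1]+40,p[0]-40:p[0]+40,::-1],(390,390),interpolation=cv2.INTER_CUBIC)); cv2.drawMarker(A[-1],(197,197),(0,255,0),0,12)
cv2.imwrite("pics/g1.png",cv2.convertScaleAbs(np.hstack(A),alpha=1.5))
E
```

```text
t 2.8 pos [0.4151 0.2908 0.1505] shift [-0.0016  0.0003  0.0005] rot [ 0.01 -0.04  0.18] q7 -0.38 F [ 0.4  0.6 -0.9]
[224 268] [0.10404254 0.16000616]
[234 165] [0.20045494 0.35076225]
```

View pics/g1.png

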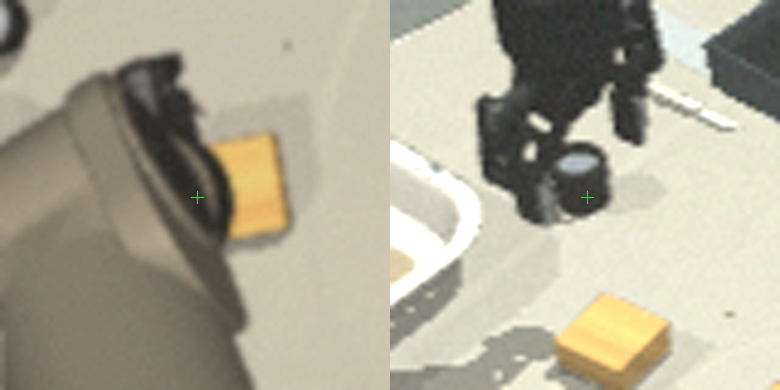

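The picture shows the open fingers either side of the TCP mark (scene crop (540,210) and (630,135)) with the square block below, so it is consistent. Descend and grip.

```bash
python3 -m crank '[{"delta_rot":[0,0,0],"xyz":[0,0,0.05],"fingers":-1},{"delta_rot":[0,0,0],"xyz":[0,0,0.1],"fingers":-1},{"delta_rot":[0,0,0],"xyz":[0,0,0.13],"fingers":-1},{"delta_rot":[0,0,0],"xyz":[0,0,0.1445],"fingers":-1},{"delta_rot":[0,0,0],"xyz":[0,0,0.1445],"fingers":-1},{"delta_rot":[0,0,0],"xyz":[0,0,0.1445],"fingers":0.6},{"delta_rot":[0,0,0],"xyz":[0,0,0.1445],"fingers":0.6},{"delta_rot":[0,0,0],"xyz":[0,0,0.1445],"fingers":0.6},{"delta_rot":[0,0,0],"xyz":[0,0,0.1445],"fingers":0.6},{"delta_rot":[0,0,0],"xyz":[0,0,0.1445],"fingers":0.6}]' 30; python3 go.py .4157 .2893 .12 12.2
```

```text
t: 3.9
eef_pos: [0.4165, 0.2901, 0.0071]
tool_rot: [0.0, 0.628, 0.778, 0.001]
contact_force: [-0.5, -1.5, 7.5]
gripper_width: 0.647
grasp_force: 33.2
t 3.9 pos [0.4165 0.2901 0.0071] shift [-0.0005 -0.0007 -0.1129] rot [ 0.12 -0.09  0.04] q7 -0.26 F [-0.5 -1.5  7.5]
```

```bash
python3 -m crank '[{"delta_rot":[0,0,0],"xyz":[0,0,-0.02],"fingers":0.6},{"delta_rot":[0,0,0],"xyz":[0,0,-0.06],"fingers":0.6},{"delta_rot":[0,0,0],"xyz":[0,0,-0.11],"fingers":0.6},{"delta_rot":[0,0,0],"xyz":[0,0,-0.11],"fingers":0.6},{"delta_rot":[0,0,0],"xyz":[0,0,-0.11],"fingers":0.6}]'; python3 go.py .6145 -.2045 .12 8.4
```

```text
t: 4.4
eef_pos: [0.4161, 0.2901, 0.1174]
tool_rot: [-0.0, 0.628, 0.779, 0.002]
contact_force: [-0.5, -1.1, -0.9]
gripper_width: 0.645
grasp_force: 32.3
t 4.4 pos [0.4161 0.2901 0.1174] shift [-0.5254  0.0889 -0.0036] rot [ 0.15 -0.14  3.85] q7 -0.34 F [-0.5 -1.1 -0.9]
```

```bash
python3 -m crank '[{"delta_rot":[0,0,0],"xyz":[-0.03,0.005,0],"fingers":0.6},{"delta_rot":[0,0,0.5],"xyz":[-0.075,0.0127,0],"fingers":0.6},{"delta_rot":[0,0,1],"xyz":[-0.123,0.0208,0],"fingers":0.6},{"delta_rot":[0,0,1.5],"xyz":[-0.171,0.029,0],"fingers":0.6},{"delta_rot":[0,0,2],"xyz":[-0.219,0.037,0],"fingers":0.6},{"delta_rot":[0,0,2.5],"xyz":[-0.267,0.0452,0],"fingers":0.6},{"delta_rot":[0,0,3],"xyz":[-0.315,0.0533,-0.001],"fingers":0.6},{"delta_rot":[0.1,-0.1,3.85],"xyz":[-0.363,0.0614,-0.002],"fingers":0.6},{"delta_rot":[0.1,-0.1,3.85],"xyz":[-0.411,0.0696,-0.003],"fingers":0.6},{"delta_rot":[0.1,-0.1,3.85],"xyz":[-0.455,0.077,-0.0036],"fingers":0.6}]' >/dev/null;  python3 -m crank '[{"delta_rot":[0,0,0],"xyz":[-0.035,0.009,0],"fingers":0.6},{"delta_rot":[0,0,0],"xyz":[-0.06,0.0155,0],"fingers":0.6},{"delta_rot":[0,0,0],"xyz":[-0.07,0.017,0],"fingers":0.6},{"delta_rot":[0,0,0],"xyz":[-0.07,0.017,0],"fingers":0.6},{"delta_rot":[0,0,0],"xyz":[-0.07,0.017,0],"fingers":0.6}]'; python3 go.py .6145 -.2045 .12 8.4
cat > held.py <<'E'
# held.py name zoff : draw predicted held box in both views and mount, save crop
from fit import *
import sys,json
n,zo,mn,pic=sys.argv[1],float(sys.argv[2]),sys.argv[3],sys.argv[4]; yoff=float(sys.argv[5])
res=json.load(open("res.json")); t=viewer.read_camera("top");s=viewer.read_camera("scene"); o=telemetry.get_obs(); q=o["tool_rot"]
M=Rotation.from_quat([q[1],q[2],q[3],q[0]]).as_matrix(); a=np.arctan2(M[1,1],M[0,1])+np.radians(yoff); p=o["eef_pos"]
pose=[p[0],p[1],p[2]-zo,a]
print("pred",np.round(pose,4))
b=fit(n,[s],p[:2],[a],z=pose[2],free_z=False,rng=.01); print("scene fit",b[0].round(1),np.round(b[1],4),"score pred",round(score(pose,SH[n],[s],[grads(s)]),1))
A=[]
for c in(t,s):
    ctr=(proj(c,pose[:3])+proj(c,res[mn][:3]))/2; k=4.9; off=np.round(ctr).astype(int)-40
    im=cv2.resize(c["img"][off[1]:off[1]+80,off[0]:off[0]+80,::-1],(392,392),interpolation=cv2.INTER_CUBIC); im=cv2.convertScaleAbs(im,alpha=1.5)
    draw(c,n,pose,im,k,off); draw(c,mn,res[mn],im,k,off); A.append(im)
cv2.imwrite(pic,np.hstack(A))
E
python3 held.py block_square .0065 mount_square pics/h1.png 0
```

```text
t: 5.9
eef_pos: [0.6135, -0.2041, 0.1183]
tool_rot: [-0.001, 0.653, 0.757, -0.001]
contact_force: [0.2, 1.3, -0.9]
gripper_width: 0.65
grasp_force: 32.3
t 5.9 pos [ 0.6135 -0.2041  0.1183] shift [-0.0005  0.0009 -0.0017] rot [-0.21 -0.    0.04] q7 0.62 F [ 0.2  1.3 -0.9]
pred [ 0.614  -0.2035  0.1124  0.1487]
scene fit 18.5 [ 0.6142 -0.1989  0.1124  0.1847] score pred 18.0
```

View pics/h1.png

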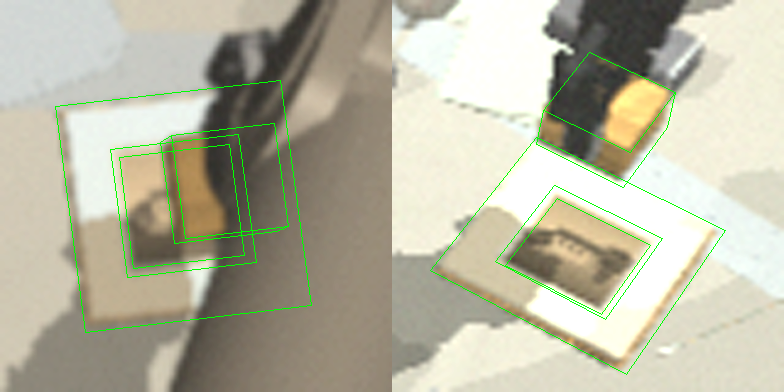

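The held block matches its predicted outline in both views (scene crop block about (610,125), window (580,250)) and the mount overlay fits. Lower it slowly.

```bash
python3 -m crank '[{"delta_rot":[-0.2,0,0],"xyz":[-0.0005,0.0007,0.03],"fingers":0.6},{"delta_rot":[-0.2,0,0],"xyz":[-0.0005,0.0007,0.06],"fingers":0.6},{"delta_rot":[-0.2,0,0],"xyz":[-0.0005,0.0007,0.08],"fingers":0.6},{"delta_rot":[-0.2,0,0],"xyz":[-0.0005,0.0007,0.09],"fingers":0.6},{"delta_rot":[-0.2,0,0],"xyz":[-0.0005,0.0007,0.095],"fingers":0.6},{"delta_rot":[-0.2,0,0],"xyz":[-0.0005,0.0007,0.095],"fingers":0.6}]';python3 go.py .6145 -.2045 .0105 8.4; python3 held.py block_square .0065 mount_square pics/h2.png 0
```

```text
t: 6.6
eef_pos: [0.6152, -0.2058, 0.0246]
tool_rot: [0.001, 0.653, 0.757, 0.0]
contact_force: [0.0, -0.6, -1.0]
gripper_width: 0.646
grasp_force: 32.3
t 6.6 pos [ 0.6152 -0.2058  0.0246] shift [ 0.0015 -0.0005  0.0141] rot [0.11 0.09 0.03] q7 0.67 F [ 0.  -0.6 -1. ]
pred [ 0.6158 -0.2065  0.0191  0.1466]
scene fit 17.3 [ 0.6141 -0.2014  0.0191  0.1297] score pred 16.2
```

View pics/h2.png

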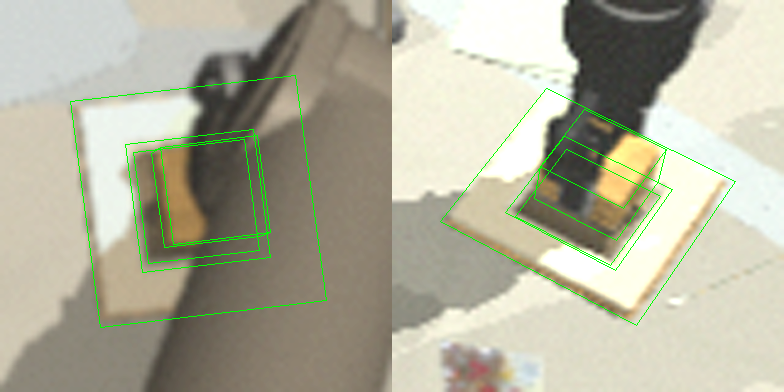

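```bash
python3 -m crank '[{"delta_rot":[0,0,0],"xyz":[0.0007,0,0.003],"fingers":0.6},{"delta_rot":[0,0,0],"xyz":[0.0007,0,0.006],"fingers":0.6},{"delta_rot":[0,0,0],"xyz":[0.0007,0,0.009],"fingers":0.6},{"delta_rot":[0,0,0],"xyz":[0.0007,0,0.011],"fingers":0.6},{"delta_rot":[0,0,0],"xyz":[0.0007,0,0.012],"fingers":0.6},{"delta_rot":[0,0,0],"xyz":[0.0007,0,0.012],"fingers":0.6},{"delta_rot":[0,0,0],"xyz":[0.0007,0,0.012],"fingers":0.6}]';python3 go.py .6145 -.2045 .0105 8.4
```

```text
t: 7.4
eef_pos: [0.615, -0.2058, 0.0125]
tool_rot: [0.001, 0.654, 0.757, 0.0]
contact_force: [0.7, 0.4, 0.2]
gripper_width: 0.648
grasp_force: 32.3
t 7.4 pos [ 0.615  -0.2058  0.0125] shift [ 0.0013 -0.0003  0.002 ] rot [ 0.1   0.1  -0.02] q7 0.67 F [0.7 0.4 0.2]
```

```bash
python3 -m crank '[{"delta_rot":[0,0,0],"xyz":[0.0003,0,0.001],"fingers":0.6},{"delta_rot":[0,0,0],"xyz":[0.0003,0,0.0018],"fingers":0.6},{"delta_rot":[0,0,0],"xyz":[0.0003,0,0.0018],"fingers":0.6}]' | grep -E "pos|force";  python3 -m crank '[{"delta_rot":[0,0,0],"xyz":[0,0,0.0008],"fingers":0.6},{"delta_rot":[0,0,0],"xyz":[0,0,0.0008],"fingers":0.6}]' | grep -E "pos|force"
```

```text
eef_pos: [0.6148, -0.2054, 0.0106]
contact_force: [-0.6, -0.0, -0.4]
grasp_force: 32.3
eef_pos: [0.615, -0.2055, 0.0102]
contact_force: [-1.4, 0.1, 3.0]
grasp_force: 32.6
```

```bash
python3 -m crank '[{"delta_rot":[0,0,0],"xyz":[0,0,0.0],"fingers":-0.7},{"delta_rot":[0,0,0],"xyz":[0,0,0],"fingers":-0.9},{"delta_rot":[0,0,0],"xyz":[0,0,0],"fingers":-0.9},{"delta_rot":[0,0,0],"xyz":[0,0,-0.02],"fingers":-0.9},{"delta_rot":[0,0,0],"xyz":[0,0,-0.06],"fingers":-1},{"delta_rot":[0,0,0],"xyz":[0,0,-0.11],"fingers":-1},{"delta_rot":[0,0,0],"xyz":[0,0,-0.14],"fingers":-1},{"delta_rot":[0,0,0],"xyz":[0,0,-0.14],"fingers":-1}]'; python3 go.py .451 .149 .15 -88
```

```text
t: 8.7
eef_pos: [0.6176, -0.2066, 0.1552]
tool_rot: [0.005, 0.654, 0.757, 0.002]
contact_force: [0.5, 0.1, 0.4]
gripper_width: 0.999
grasp_force: 0.0
t 8.7 pos [ 0.6176 -0.2066  0.1552] shift [ 0.3761 -0.1131  0.0021] rot [ 0.69 -0.27 96.36] q7 0.61 F [0.5 0.1 0.4]
```

```bash
python3 -m crank '[{"delta_rot":[0,0,8],"xyz":[0.037,-0.011,0],"fingers":-1},{"delta_rot":[0,0,16],"xyz":[0.075,-0.022,0],"fingers":-1},{"delta_rot":[0,0,24],"xyz":[0.112,-0.034,0],"fingers":-1},{"delta_rot":[0,0,32],"xyz":[0.15,-0.045,0],"fingers":-1},{"delta_rot":[0,0,40],"xyz":[0.188,-0.056,0],"fingers":-1},{"delta_rot":[0,0,48],"xyz":[0.226,-0.068,0],"fingers":-1},{"delta_rot":[0,0,56],"xyz":[0.263,-0.079,0],"fingers":-1},{"delta_rot":[0,0,64],"xyz":[0.30,-0.09,0],"fingers":-1},{"delta_rot":[0,0,72],"xyz":[0.338,-0.102,0],"fingers":-1},{"delta_rot":[0,0,80],"xyz":[0.376,-0.113,0.002],"fingers":-1}]' >/dev/null; python3 -m crank '[{"delta_rot":[0,0,0],"xyz":[0,0,0],"fingers":-1},{"delta_rot":[0,0,0],"xyz":[0,0,0],"fingers":-1}]' >/dev/null; python3 go.py .451 .149 .15 -88
```

```text
t 9.9 pos [0.4472 0.1512 0.1465] shift [ 0.0029  0.0033 -0.0035] rot [ 0.15 -0.06 16.65] q7 -1.35 F [ 0.4 -0.7  0.1]
```

```bash
python3 -m crank '[{"delta_rot":[0.1,0,8],"xyz":[0.003,0.0033,-0.003],"fingers":-1},{"delta_rot":[0.1,0,16.6],"xyz":[0.003,0.0033,-0.003],"fingers":-1},{"delta_rot":[0.1,0,16.6],"xyz":[0.003,0.0033,-0.003],"fingers":-1},{"delta_rot":[0.1,0,16.6],"xyz":[0.003,0.0033,-0.003],"fingers":-1},{"delta_rot":[0.1,0,16.6],"xyz":[0.003,0.0033,-0.003],"fingers":-1}]' >/dev/null; python3 go.py .451 .149 .006 -88
python3 - <<'E'
from fit import *
import json
np.set_printoptions(precision=4,suppress=True)
res=json.load(open("res.json"));t=viewer.read_camera("top");s=viewer.read_camera("scene")
print(res)
for cams,w in(([t,s],"both"),([t],"top"),([s],"scene")): 
    b=fit("block_square",cams,(.6145,-.2045),[.147],z=.003,free_z=w=="both",rng=.006);print(w,b)
A=[]
for c in(t,s):
    off=proj(c,[.6145,-.2045,.02]).round().astype(int)-28
    im=cv2.resize(c["img"][off[1]:off[1]+56,off[0]:off[0]+56,::-1],(392,392),interpolation=cv2.INTER_CUBIC); im=cv2.convertScaleAbs(im,alpha=1.5)
    draw(c,"block_square",[.6145,-.2045,.003,.147],im,7,off);A.append(im)
cv2.imwrite("pics/p1.png",np.hstack(A))
E
```

```text
t 10.4 pos [0.452  0.1473 0.1499] shift [-0.0012 -0.0017  0.1439] rot [-0.   -0.09 -0.1 ] q7 -1.58 F [0.1 0.3 0.7]
{'mount_wide': [0.638462640138487, 0.19326602742951296, 0.0, -0.13691648190266476], 'mount_square': [0.6132902283591489, -0.20425704705959288, 0.0, 0.14697691576911948], 'block_long': [0.4509512555719029, 0.1488641960223979, 0.0, -1.5344566172839536], 'block_square': [0.41566940179564205, 0.289653025432174, 0.0, 0.21225093265247963], 'weight_bar': [0.448381698796576, -0.002776670830977866, 0.0, 0.06652121772044833], 'weight_round': [0.4231614176253681, -0.1568963821509475, 0.0, 0.03631814816882768]}
both (np.float64(43.50860472844831), array([ 0.6192, -0.2034, -0.0007,  0.1414]))
top (np.float64(22.207277615121566), array([ 0.6199, -0.2073,  0.003 ,  0.1262]))
scene (np.float64(23.625273400958207), array([ 0.6132, -0.2041,  0.003 ,  0.1258]))
```

View pics/p1.png

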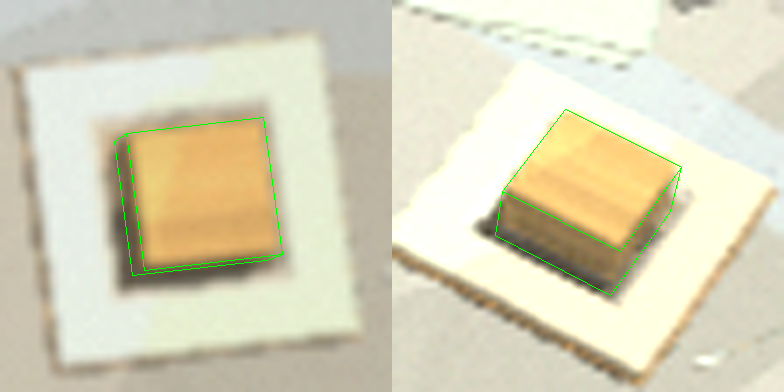

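The square block sits inside the window (top crop block (205,193), dark gap on all sides, flat in scene view). Now the long block.

```bash
python3 -m crank '[{"delta_rot":[0,0,0],"xyz":[-0.001,-0.0015,0.05],"fingers":-1},{"delta_rot":[0,0,0],"xyz":[-0.001,-0.0015,0.1],"fingers":-1},{"delta_rot":[0,0,0],"xyz":[-0.001,-0.0015,0.13],"fingers":-1},{"delta_rot":[0,0,0],"xyz":[-0.001,-0.0015,0.144],"fingers":-1},{"delta_rot":[0,0,0],"xyz":[-0.001,-0.0015,0.144],"fingers":-1},{"delta_rot":[0,0,0],"xyz":[-0.001,-0.0015,0.144],"fingers":0.6},{"delta_rot":[0,0,0],"xyz":[-0.001,-0.0015,0.144],"fingers":0.6},{"delta_rot":[0,0,0],"xyz":[-0.001,-0.0015,0.144],"fingers":0.6},{"delta_rot":[0,0,0],"xyz":[-0.001,-0.0015,0.144],"fingers":0.6},{"delta_rot":[0,0,0],"xyz":[-0.001,-0.0015,0.144],"fingers":0.6}]' 50; python3 -m crank '[{"delta_rot":[0,0,0],"xyz":[0,0,-0.02],"fingers":0.6},{"delta_rot":[0,0,0],"xyz":[0,0,-0.06],"fingers":0.6},{"delta_rot":[0,0,0],"xyz":[0,0,-0.11],"fingers":0.6},{"delta_rot":[0,0,0],"xyz":[0,0,-0.11],"fingers":0.6},{"delta_rot":[0,0,0],"xyz":[0,0,-0.11],"fingers":0.6}]';  python3 go.py .637 .194 .12 -7.8
```

```text
t: 11.5
eef_pos: [0.452, 0.1498, 0.0073]
tool_rot: [-0.001, 1.0, 0.016, 0.002]
contact_force: [-0.4, -0.8, 5.3]
gripper_width: 0.647
grasp_force: 53.3
t: 12.0
eef_pos: [0.4513, 0.1507, 0.1173]
tool_rot: [-0.002, 1.0, 0.016, 0.002]
contact_force: [-0.6, 0.2, -1.8]
gripper_width: 0.641
grasp_force: 54.0
t 12.0 pos [0.4513 0.1507 0.1173] shift [ 0.187  -0.0372 -0.0018] rot [ 3.000e-02 -3.200e-01 -8.033e+01] q7 -1.51 F [-0.6  0.2 -1.8]
```

```bash
python3 -m crank '[{"delta_rot":[0,0,-6],"xyz":[0.018,-0.0037,0],"fingers":0.6},{"delta_rot":[0,0,-14],"xyz":[0.037,-0.0074,0],"fingers":0.6},{"delta_rot":[0,0,-22],"xyz":[0.056,-0.011,0],"fingers":0.6},{"delta_rot":[0,0,-30],"xyz":[0.075,-0.015,0],"fingers":0.6},{"delta_rot":[0,0,-38],"xyz":[0.093,-0.0186,0],"fingers":0.6},{"delta_rot":[0,0,-46],"xyz":[0.112,-0.022,0],"fingers":0.6},{"delta_rot":[0,0,-54],"xyz":[0.131,-0.026,0],"fingers":0.6},{"delta_rot":[0,0,-62],"xyz":[0.15,-0.03,0],"fingers":0.6},{"delta_rot":[0,0,-70],"xyz":[0.168,-0.0335,0],"fingers":0.6},{"delta_rot":[0,0,-77],"xyz":[0.187,-0.037,-0.0015],"fingers":0.6}]' >/dev/null; python3 -m crank '[{"delta_rot":[0,0,-3.3],"xyz":[0,0,0],"fingers":0.6},{"delta_rot":[0,0,-3.3],"xyz":[0,0,0],"fingers":0.6},{"delta_rot":[0,0,-3.3],"xyz":[0,0,0],"fingers":0.6},{"delta_rot":[0,0,-3.3],"xyz":[0,0,0],"fingers":0.6}]' >/dev/null; python3 go.py .637 .194 .12 -7.8;  python3 go.py .637 .194 .025 -7.8
```

```text
t 13.4 pos [0.6357 0.1922 0.117 ] shift [ 0.002  0.001 -0.003] rot [ 0.    0.   -0.18] q7 -0.29 F [-0.4 -0.9 -0.7]
t 13.4 pos [0.6357 0.1922 0.117 ] shift [0.002 0.001 0.092] rot [ 0.    0.   -0.18] q7 -0.29 F [-0.4 -0.9 -0.7]
```

```bash
python3 -m crank '[{"delta_rot":[0,0,0],"xyz":[0.0015,0.001,0.03],"fingers":0.6},{"delta_rot":[0,0,0],"xyz":[0.0015,0.001,0.06],"fingers":0.6},{"delta_rot":[0,0,0],"xyz":[0.0015,0.001,0.08],"fingers":0.6},{"delta_rot":[0,0,0],"xyz":[0.0015,0.001,0.09],"fingers":0.6},{"delta_rot":[0,0,0],"xyz":[0.0015,0.001,0.092],"fingers":0.6},{"delta_rot":[0,0,0],"xyz":[0.0015,0.001,0.092],"fingers":0.6}]' >/dev/null;python3 go.py .637 .194 .0105 -7.8; python3 held.py block_long .0065 mount_wide pics/h3.png 0
```

```text
t 14.0 pos [0.6383 0.1938 0.0264] shift [-0.     -0.0014  0.0159] rot [ 0.13 -0.04 -0.13] q7 -0.25 F [ 0.6  0.1 -0.6]
pred [ 0.6389  0.194   0.0206 -0.1383]
scene fit 17.0 [ 0.6346  0.1899  0.0206 -0.0452] score pred 16.3
```

View pics/h3.png

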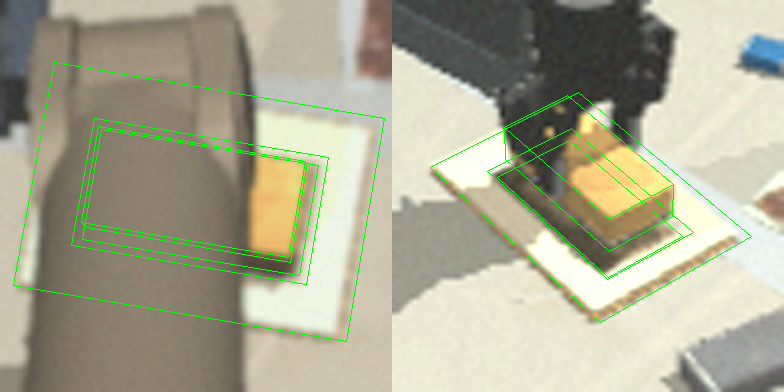

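Held long block agrees with its prediction (top crop end at (300,210), scene near end (640,210)), centred over the window. Lower it slowly.

```bash
python3 -m crank '[{"delta_rot":[0,0,0],"xyz":[0,-0.0007,0.003],"fingers":0.6},{"delta_rot":[0,0,0],"xyz":[0,-0.0007,0.006],"fingers":0.6},{"delta_rot":[0,0,0],"xyz":[0,-0.0007,0.009],"fingers":0.6},{"delta_rot":[0,0,0],"xyz":[0,-0.0007,0.011],"fingers":0.6},{"delta_rot":[0,0,0],"xyz":[0,-0.0007,0.013],"fingers":0.6},{"delta_rot":[0,0,0],"xyz":[0,-0.0007,0.0145],"fingers":0.6},{"delta_rot":[0,0,0],"xyz":[0,-0.0007,0.0145],"fingers":0.6},{"delta_rot":[0,0,0],"xyz":[0,-0.0007,0.0145],"fingers":0.6}]' | grep -E "pos|force";  python3 -m crank '[{"delta_rot":[0,0,0],"xyz":[0,0,0.001],"fingers":0.6},{"delta_rot":[0,0,0],"xyz":[0,0,0.001],"fingers":0.6}]' | grep -E "pos|force"
```

```text
eef_pos: [0.6374, 0.1938, 0.0113]
contact_force: [0.1, -0.5, -1.7]
grasp_force: 53.9
eef_pos: [0.6375, 0.1939, 0.0106]
contact_force: [0.4, 0.8, -0.6]
grasp_force: 54.1
```

```bash
python3 -m crank '[{"delta_rot":[0,0,0],"xyz":[0,0,0.0008],"fingers":0.6},{"delta_rot":[0,0,0],"xyz":[0,0,0.0008],"fingers":0.6}]' | grep -E "pos|force"; python3 -m crank '[{"delta_rot":[0,0,0],"xyz":[0,0,0.0005],"fingers":0.6},{"delta_rot":[0,0,0],"xyz":[0,0,0.0005],"fingers":0.6}]' | grep -E "pos|force"
```

```text
eef_pos: [0.6376, 0.1939, 0.0105]
contact_force: [-2.8, -1.5, 6.3]
grasp_force: 54.7
eef_pos: [0.6376, 0.1938, 0.0105]
contact_force: [-3.4, -0.4, 9.9]
grasp_force: 55.2
```

```bash
python3 -m crank '[{"delta_rot":[0,0,0],"xyz":[0,0,-0.001],"fingers":-0.7},{"delta_rot":[0,0,0],"xyz":[0,0,-0.001],"fingers":-0.9},{"delta_rot":[0,0,0],"xyz":[0,0,-0.001],"fingers":-0.9},{"delta_rot":[0,0,0],"xyz":[0,0,-0.02],"fingers":-0.9},{"delta_rot":[0,0,0],"xyz":[0,0,-0.06],"fingers":-1},{"delta_rot":[0,0,0],"xyz":[0,0,-0.11],"fingers":-1},{"delta_rot":[0,0,0],"xyz":[0,0,-0.14],"fingers":-1},{"delta_rot":[0,0,0],"xyz":[0,0,-0.14],"fingers":-1}]'; python3 go.py .442 -.1525 .15 -7.8
```

```text
t: 16.3
eef_pos: [0.6404, 0.1944, 0.1544]
tool_rot: [0.002, 0.754, 0.656, 0.005]
contact_force: [0.1, 0.1, 0.2]
gripper_width: 1.003
grasp_force: 0.0
t 16.3 pos [0.6404 0.1944 0.1544] shift [-0.3709 -0.1486  0.0012] rot [ 0.55 -0.28 -0.13] q7 -0.3 F [0.1 0.1 0.2]
```

```bash
python3 -m crank '[{"delta_rot":[0,0,0],"xyz":[-0.043,-0.0172,0],"fingers":-1},{"delta_rot":[0,0,0],"xyz":[-0.086,-0.0345,0],"fingers":-1},{"delta_rot":[0,0,0],"xyz":[-0.13,-0.052,0],"fingers":-1},{"delta_rot":[0,0,0],"xyz":[-0.174,-0.07,0],"fingers":-1},{"delta_rot":[0,0,0],"xyz":[-0.218,-0.0875,0],"fingers":-1},{"delta_rot":[0,0,0],"xyz":[-0.262,-0.105,0],"fingers":-1},{"delta_rot":[0,0,0],"xyz":[-0.306,-0.1225,0],"fingers":-1},{"delta_rot":[0.3,-0.2,0],"xyz":[-0.345,-0.138,0],"fingers":-1},{"delta_rot":[0.3,-0.2,0],"xyz":[-0.371,-0.1486,0],"fingers":-1},{"delta_rot":[0.3,-0.2,0],"xyz":[-0.371,-0.1486,0],"fingers":-1}]' >/dev/null; python3 -m crank '[{"delta_rot":[0,0,0],"xyz":[0,0,0],"fingers":-1},{"delta_rot":[0,0,0],"xyz":[0,0,0],"fingers":-1},{"delta_rot":[0,0,0],"xyz":[0,0,0],"fingers":-1}]' >/dev/null; python3 go.py .442 -.1525 .030 -7.8
python3 - <<'E'
from fit import *
t=viewer.read_camera("top");s=viewer.read_camera("scene")
for cams,w in(([t],"top"),([s],"scene")): print(w,fit("block_long",cams,(.6375,.194),[-.137],z=.003,free_z=False,rng=.006))
A=[]
for c in(t,s):
    off=proj(c,[.6375,.194,.02]).round().astype(int)-33
    im=cv2.resize(c["img"][off[1]:off[1]+66,off[0]:off[0]+66,::-1],(396,396),interpolation=cv2.INTER_CUBIC); im=cv2.convertScaleAbs(im,alpha=1.5)
    draw(c,"block_long",[.6375,.194,.003,-.137],im,6,off);A.append(im)
cv2.imwrite("pics/p2.png",np.hstack(A))
E
```

```text
t 17.6 pos [ 0.4395 -0.152   0.1484] shift [0.0002 0.003  0.1184] rot [-0.21  0.17  0.02] q7 0.26 F [ 0.6  0.5 -0.3]
top (np.float64(21.79954168445269), array([ 0.64159483,  0.18695068,  0.003     , -0.14214252]))
scene (np.float64(21.857351502651266), array([ 0.63710533,  0.19273419,  0.003     , -0.13522006]))
```

View pics/p2.png

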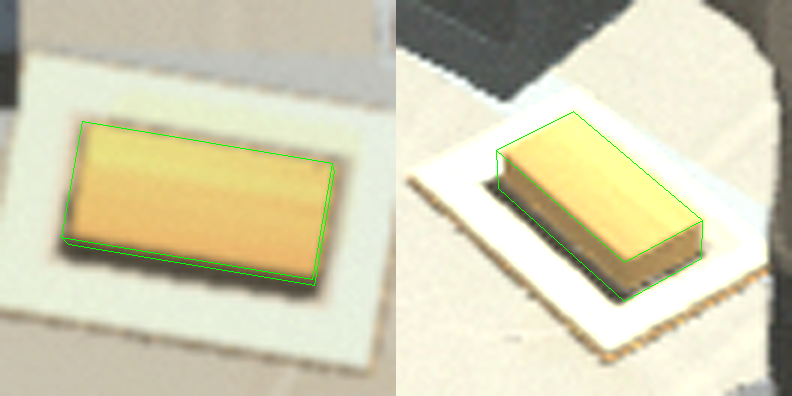

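The long block lies flat and centred in the wide window (top crop (200,200), even dark gap all round). Next the round weight's knob.

```bash
python3 -m crank '[{"delta_rot":[-0.1,0.1,0],"xyz":[0,0.002,0.04],"fingers":-1},{"delta_rot":[-0.1,0.1,0],"xyz":[0,0.002,0.08],"fingers":-1},{"delta_rot":[-0.1,0.1,0],"xyz":[0,0.002,0.105],"fingers":-1},{"delta_rot":[-0.1,0.1,0],"xyz":[0,0.002,0.1175],"fingers":-1},{"delta_rot":[-0.1,0.1,0],"xyz":[0,0.002,0.1175],"fingers":-1},{"delta_rot":[-0.1,0.1,0],"xyz":[0,0.002,0.1175],"fingers":-0.2},{"delta_rot":[-0.1,0.1,0],"xyz":[0,0.002,0.1175],"fingers":0.2},{"delta_rot":[-0.1,0.1,0],"xyz":[0,0.002,0.1175],"fingers":0.3}]' 40
python3 - <<'E'
from fit import *
t=viewer.read_camera("top");s=viewer.read_camera("scene");o=telemetry.get_obs()["eef_pos"];A=[]
for c in(t,s):
    p=proj(c,o).round().astype(int)
    A.append(cv2.convertScaleAbs(cv2.resize(c["img"][p[1]-20:p[1]+20,p[0]-20:p[0]+20,::-1],(400,400),interpolation=cv2.INTER_CUBIC),alpha=1.6)); cv2.drawMarker(A[-1],(205,205),(0,255,0),0,12)
cv2.imwrite("pics/k1.png",np.hstack(A))
E
```

```text
t: 18.5
eef_pos: [0.4413, -0.1539, 0.0322]
tool_rot: [0.001, 0.754, 0.657, -0.0]
contact_force: [0.3, 0.2, 0.0]
gripper_width: 0.518
grasp_force: 0.0
```

View pics/k1.png

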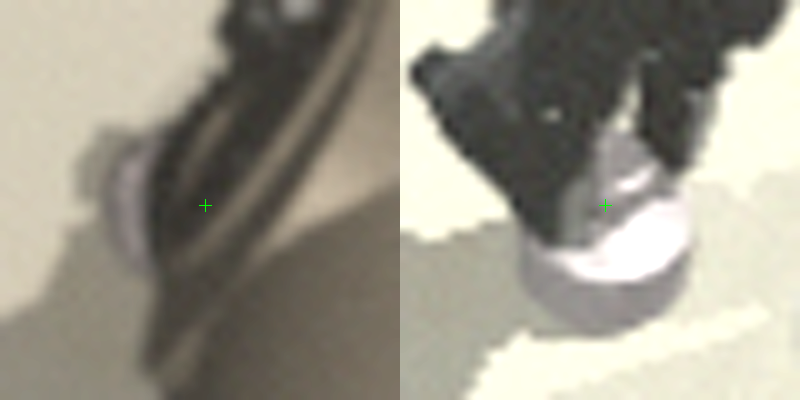

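The fingers straddle the knob (scene crop (620,170)) with the TCP mark over the neck. Close.

```bash
python3 -m crank '[{"delta_rot":[0,0,0],"xyz":[0,0,0],"fingers":0.5},{"delta_rot":[0,0,0],"xyz":[0,0,0],"fingers":0.9},{"delta_rot":[0,0,0],"xyz":[0,0,0],"fingers":1},{"delta_rot":[0,0,0],"xyz":[0,0,0],"fingers":1},{"delta_rot":[0,0,0],"xyz":[0,0,0],"fingers":1}]' 60;  python3 -m crank '[{"delta_rot":[0,0,0],"xyz":[0,0,-0.02],"fingers":1},{"delta_rot":[0,0,0],"xyz":[0,0,-0.05],"fingers":1},{"delta_rot":[0,0,0],"xyz":[0,0,-0.09],"fingers":1},{"delta_rot":[0,0,0],"xyz":[0,0,-0.12],"fingers":1},{"delta_rot":[0,0,0],"xyz":[0,0,-0.12],"fingers":1},{"delta_rot":[0,0,0],"xyz":[0,0,-0.12],"fingers":1}]'; python3 go.py .6155 -.2045 .15 -7.8
```

```text
t: 19.1
eef_pos: [0.4405, -0.1537, 0.0319]
tool_rot: [-0.0, 0.754, 0.657, -0.001]
contact_force: [-1.6, 0.8, 10.2]
gripper_width: 0.247
grasp_force: 58.2
t: 19.7
eef_pos: [0.4403, -0.1531, 0.1508]
tool_rot: [-0.0, 0.754, 0.657, -0.001]
contact_force: [0.7, -0.2, -4.9]
gripper_width: 0.247
grasp_force: 60.0
t 19.7 pos [ 0.4403 -0.1531  0.1508] shift [-0.0269  0.1806  0.0006] rot [-0.09  0.03 -0.08] q7 0.27 F [ 0.7 -0.2 -4.9]
```

```bash
python3 -m crank '[{"delta_rot":[0,0,0],"xyz":[-0.004,0.027,0],"fingers":1},{"delta_rot":[0,0,0],"xyz":[-0.0095,0.063,0],"fingers":1},{"delta_rot":[0,0,0],"xyz":[-0.015,0.1,0],"fingers":1},{"delta_rot":[0,0,0],"xyz":[-0.02,0.136,0],"fingers":1},{"delta_rot":[0,0,0],"xyz":[-0.0245,0.163,0],"fingers":1},{"delta_rot":[0,0,0],"xyz":[-0.0265,0.18,0],"fingers":1},{"delta_rot":[0,0,0],"xyz":[-0.0265,0.18,0],"fingers":1},{"delta_rot":[0,0,0],"xyz":[-0.0265,0.18,0],"fingers":1},{"delta_rot":[0,0,0],"xyz":[-0.0265,0.18,0],"fingers":1}]' >/dev/null; python3 go.py .615 -.205 .08 -7.8
```

```text
t 20.6 pos [ 0.6133 -0.2044  0.1492] shift [-0.0003  0.0021  0.0692] rot [-0.3   0.05 -0.14] q7 0.36 F [-0.7 -0.  -3.6]
```

```bash
python3 -m crank '[{"delta_rot":[-0.2,0,0],"xyz":[-0.0003,0.0015,0.03],"fingers":1},{"delta_rot":[-0.2,0,0],"xyz":[-0.0003,0.0015,0.055],"fingers":1},{"delta_rot":[-0.2,0,0],"xyz":[-0.0003,0.0015,0.069],"fingers":1},{"delta_rot":[-0.2,0,0],"xyz":[-0.0003,0.0015,0.069],"fingers":1},{"delta_rot":[-0.2,0,0],"xyz":[-0.0003,0.0015,0.069],"fingers":1}]' >/dev/null; python3 go.py .615 -.205 .066 -7.8
python3 - <<'E'
from fit import *
t=viewer.read_camera("top");s=viewer.read_camera("scene");o=telemetry.get_obs()["eef_pos"];A=[]
SH["w"]=[("p",circ(.025,.026)),("p",circ(.025,0))]
print(o)
for c in(t,s):
    off=proj(c,[.615,-.205,.04]).round().astype(int)-24
    im=cv2.convertScaleAbs(cv2.resize(c["img"][off[1]:off[1]+48,off[0]:off[0]+48,::-1],(384,384),interpolation=cv2.INTER_CUBIC),alpha=1.5)
    draw(c,"w",[o[0],o[1],o[2]-.032,0],im,8,off); draw(c,"block_square",[.615,-.205,.003,.147],im,8,off);A.append(im)
cv2.imwrite("pics/k2.png",np.hstack(A))
E
```

```text
t 21.1 pos [ 0.6166 -0.2055  0.0824] shift [ 0.0003 -0.0016  0.0164] rot [ 0.12  0.08 -0.13] q7 0.4 F [-0.2 -0.5 -3.9]
[ 0.61739463 -0.20573561  0.0833135 ]
```

View pics/k2.png

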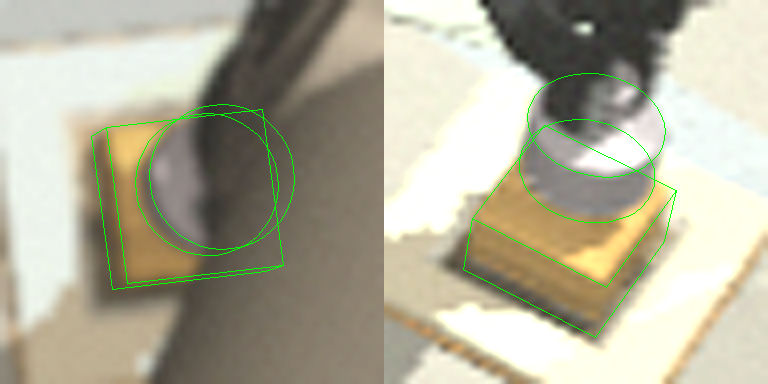

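The scene overlay hugs both the weight and the block (weight about (595,150), block top (575,210)), about 1.5 mm too far out. Correct that and lower.

```bash
python3 -m crank '[{"delta_rot":[0,0,0],"xyz":[0,-0.0015,0.004],"fingers":1},{"delta_rot":[0,0,0],"xyz":[0,-0.0015,0.008],"fingers":1},{"delta_rot":[0,0,0],"xyz":[0,-0.0015,0.012],"fingers":1},{"delta_rot":[0,0,0],"xyz":[0,-0.0015,0.014],"fingers":1},{"delta_rot":[0,0,0],"xyz":[0,-0.0015,0.0155],"fingers":1},{"delta_rot":[0,0,0],"xyz":[0,-0.0015,0.0155],"fingers":1},{"delta_rot":[0,0,0],"xyz":[0,-0.0015,0.0155],"fingers":1}]' | grep -E "pos|force";  python3 -m crank '[{"delta_rot":[0,0,0],"xyz":[0,0,0.001],"fingers":1},{"delta_rot":[0,0,0],"xyz":[0,0,0.001],"fingers":1}]' | grep -E "pos|force"; python3 go.py .615 -.205 .065 -7.8
```

```text
eef_pos: [0.6151, -0.2051, 0.0663]
contact_force: [-0.8, -0.7, -4.2]
grasp_force: 60.1
eef_pos: [0.6151, -0.2051, 0.0653]
contact_force: [-0.4, 0.5, -3.4]
grasp_force: 60.2
t 22.1 pos [ 0.6151 -0.2051  0.0653] shift [ 0.0001 -0.0001  0.0003] rot [ 0.1   0.07 -0.12] q7 0.41 F [-0.4  0.5 -3.4]
```

```bash
python3 -m crank '[{"delta_rot":[0,0,0],"xyz":[0,0,0.0007],"fingers":1},{"delta_rot":[0,0,0],"xyz":[0,0,0.0007],"fingers":1}]' | grep -E "pos|force"; python3 -m crank '[{"delta_rot":[0,0,0],"xyz":[0,0,0.0005],"fingers":1},{"delta_rot":[0,0,0],"xyz":[0,0,0.0005],"fingers":1}]' | grep -E "pos|force"
```

```text
eef_pos: [0.6152, -0.2051, 0.0651]
contact_force: [-1.3, 0.3, 1.1]
grasp_force: 60.6
eef_pos: [0.6152, -0.2051, 0.065]
contact_force: [-2.2, 2.6, 5.5]
grasp_force: 61.1
```

```bash
python3 -m crank '[{"delta_rot":[0,0,0],"xyz":[0,0,-0.0005],"fingers":0.2},{"delta_rot":[0,0,0],"xyz":[0,0,-0.0005],"fingers":-0.3},{"delta_rot":[0,0,0],"xyz":[0,0,-0.0005],"fingers":-0.6},{"delta_rot":[0,0,0],"xyz":[0,0,-0.0005],"fingers":-0.6},{"delta_rot":[0,0,0],"xyz":[0,0,-0.0005],"fingers":-0.6},{"delta_rot":[0,0,0],"xyz":[0,0,-0.02],"fingers":-0.8},{"delta_rot":[0,0,0],"xyz":[0,0,-0.06],"fingers":-1},{"delta_rot":[0,0,0],"xyz":[0,0,-0.11],"fingers":-1},{"delta_rot":[0,0,0],"xyz":[0,0,-0.11],"fingers":-1},{"delta_rot":[0,0,0],"xyz":[0,0,-0.11],"fingers":-1}]'; python3 go.py .4495 -.0028 .15 -86.1
```

```text
t: 23.5
eef_pos: [0.6157, -0.2052, 0.1755]
tool_rot: [0.002, 0.754, 0.657, 0.001]
contact_force: [-0.8, 0.0, -1.5]
gripper_width: 1.001
grasp_force: 0.0
t 23.5 pos [ 0.6157 -0.2052  0.1755] shift [ 0.1776 -0.1926  0.0244] rot [ 0.28 -0.13 78.19] q7 0.35 F [-0.8  0.  -1.5]
```

```bash
python3 -m crank '[{"delta_rot":[0,0,8],"xyz":[0.0178,-0.0193,0],"fingers":-1},{"delta_rot":[0,0,16],"xyz":[0.0355,-0.0385,0],"fingers":-1},{"delta_rot":[0,0,24],"xyz":[0.053,-0.0578,0.003],"fingers":-1},{"delta_rot":[0,0,32],"xyz":[0.071,-0.077,0.006],"fingers":-1},{"delta_rot":[0,0,40],"xyz":[0.089,-0.0963,0.01],"fingers":-1},{"delta_rot":[0,0,48],"xyz":[0.1065,-0.1155,0.014],"fingers":-1},{"delta_rot":[0,0,56],"xyz":[0.124,-0.135,0.018],"fingers":-1},{"delta_rot":[0,0,64],"xyz":[0.142,-0.154,0.021],"fingers":-1},{"delta_rot":[0,0,72],"xyz":[0.16,-0.173,0.024],"fingers":-1},{"delta_rot":[0.2,-0.1,78.2],"xyz":[0.1776,-0.1926,0.0244],"fingers":-1}]' >/dev/null;  python3 -m crank '[{"delta_rot":[0,0,0],"xyz":[0,0,0],"fingers":-1},{"delta_rot":[0,0,0],"xyz":[0,0,0],"fingers":-1},{"delta_rot":[0,0,0],"xyz":[0,0,0],"fingers":-1}]' >/dev/null
python3 - <<'E'
from fit import *
t=viewer.read_camera("top");s=viewer.read_camera("scene")
print("bar scene",fit("weight_bar",[s],(.4495,-.0028),[.04,.08],free_z=False,rng=.008))
G=grads(s)
A=[]
for c,p in((t,[.615,-.205,.045]),(s,[.615,-.205,.045]),(s,[.4495,-.0028,.02])):
    off=proj(c,p).round().astype(int)-24
    im=cv2.convertScaleAbs(cv2.resize(c["img"][off[1]:off[1]+48,off[0]:off[0]+48,::-1],(264,264),interpolation=cv2.INTER_CUBIC),alpha=1.5)
    draw(c,"weight_bar",[.4495,-.0028,0,.068],im,5.5,off); A.append(im)
cv2.imwrite("pics/k3.png",np.hstack(A))
E
python3 go.py .4495 -.0028 .005 -86.1
```

```text
bar scene (np.float64(22.68497397597325), array([ 0.45337438, -0.00196633,  0.        ,  0.08211127]))
t 24.9 pos [ 0.4491 -0.0035  0.1492] shift [ 0.0007 -0.0008  0.1442] rot [ 0.04  0.09 -0.06] q7 -1.23 F [-0.2  0.2 -0.4]
```

View pics/k3.png

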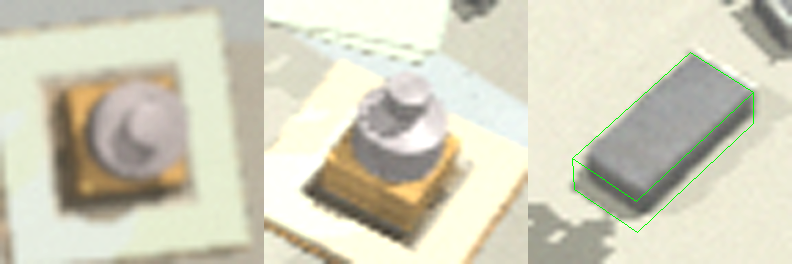

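The round weight stands upright in the middle of the square block (scene crop (405,130)). The bar sits about 2 mm farther in x than drawn, so I use x 0.4515 and closing -85.6°.

```bash
python3 go.py .4515 -.0025 .006 -85.6; python3 -m crank '[{"delta_rot":[0,0,-0.5],"xyz":[0.0025,-0.001,0.05],"fingers":-1},{"delta_rot":[0,0,-0.5],"xyz":[0.0025,-0.001,0.1],"fingers":-1},{"delta_rot":[0,0,-0.5],"xyz":[0.0025,-0.001,0.13],"fingers":-1},{"delta_rot":[0,0,-0.5],"xyz":[0.0025,-0.001,0.143],"fingers":-1},{"delta_rot":[0,0,-0.5],"xyz":[0.0025,-0.001,0.143],"fingers":-1},{"delta_rot":[0,0,-0.5],"xyz":[0.0025,-0.001,0.143],"fingers":-0.4},{"delta_rot":[0,0,-0.5],"xyz":[0.0025,-0.001,0.143],"fingers":0.3},{"delta_rot":[0,0,-0.5],"xyz":[0.0025,-0.001,0.143],"fingers":0.7},{"delta_rot":[0,0,-0.5],"xyz":[0.0025,-0.001,0.143],"fingers":0.7},{"delta_rot":[0,0,-0.5],"xyz":[0.0025,-0.001,0.143],"fingers":0.7}]' 80; python3 go.py .4515 -.0025 .006 -85.6
```

```text
t 24.9 pos [ 0.4491 -0.0035  0.1492] shift [ 0.0027 -0.001   0.1431] rot [ 0.04  0.09 -0.56] q7 -1.23 F [-0.2  0.2 -0.4]
t: 25.9
eef_pos: [0.4519, -0.002, 0.0076]
tool_rot: [0.0, 0.999, 0.038, 0.001]
contact_force: [-2.8, -1.7, 11.0]
gripper_width: 0.509
grasp_force: 81.2
t 25.9 pos [ 0.4519 -0.002   0.0076] shift [-0.0004  0.0005  0.0016] rot [ 0.01 -0.06 -0.04] q7 -0.93 F [-2.8 -1.7 11. ]
```

```bash
python3 -m crank '[{"delta_rot":[0,0,0],"xyz":[0,0,-0.01],"fingers":0.7},{"delta_rot":[0,0,0],"xyz":[0,0,-0.04],"fingers":0.7},{"delta_rot":[0,0,0],"xyz":[0,0,-0.08],"fingers":0.7},{"delta_rot":[0,0,0],"xyz":[0,0,-0.12],"fingers":0.7},{"delta_rot":[0,0,0],"xyz":[0,0,-0.14],"fingers":0.7},{"delta_rot":[0,0,0],"xyz":[0,0,-0.14],"fingers":0.7},{"delta_rot":[0,0,0],"xyz":[0,0,-0.14],"fingers":0.7}]'
cat > heldbar.py <<'E'
from fit import *
s=viewer.read_camera("scene");o=telemetry.get_obs();q=o["tool_rot"];p=o["eef_pos"]
M=Rotation.from_quat([q[1],q[2],q[3],q[0]]).as_matrix(); a=np.arctan2(M[1,0],M[0,0]); G=[grads(s)]
z=p[2]-.0076; u=M[:,0]
sc=[(round(score([*(p[:2]+d*u[:2]),z,a],SH["weight_bar"],[s],G),2),int(round(d*1000))) for d in np.arange(-.008,.0081,.001)]
print("tool x",u.round(3),"along tool-x offset mm:",[(d,v) for v,d in sc])
m=cut_out("scene","weight_bar")
for r in m: print(r["score"],r["pixel"],r["pixels"].sum())
print(proj(s,p-[0,0,-.006]))
E
python3 heldbar.py; python3 go.py .6375 .194 .15 -7.8
```

```text
t: 26.6
eef_pos: [0.4501, -0.0006, 0.1457]
tool_rot: [-0.001, 0.999, 0.039, -0.001]
contact_force: [-1.4, 0.2, -6.8]
gripper_width: 0.506
grasp_force: 85.2
tool x [ 0.997  0.077 -0.004] along tool-x offset mm: [(-8, np.float64(12.69)), (-7, np.float64(12.84)), (-6, np.float64(13.03)), (-5, np.float64(13.18)), (-4, np.float64(13.26)), (-3, np.float64(12.91)), (-2, np.float64(12.6)), (-1, np.float64(12.61)), (0, np.float64(12.96)), (1, np.float64(13.36)), (2, np.float64(13.78)), (3, np.float64(14.31)), (4, np.float64(14.68)), (5, np.float64(14.77)), (6, np.float64(14.63)), (7, np.float64(14.48)), (8, np.float64(14.33))]
0.81 [342.5, 207.1] 418
0.69 [404.9, 204.6] 363
0.54 [303.5, 210.5] 294
[309.46003486 206.47648757]
t 26.7 pos [ 0.4495 -0.0011  0.1449] shift [ 0.2025 -0.18   -0.0061] rot [ -0.18   0.24 -77.78] q7 -1.2 F [-0.7 -0.5 -7.1]
```

```bash
python3 -m crank '[{"delta_rot":[0,0,-6],"xyz":[0.015,-0.013,0],"fingers":0.7},{"delta_rot":[0,0,-14],"xyz":[0.036,-0.032,0],"fingers":0.7},{"delta_rot":[0,0,-22],"xyz":[0.058,-0.052,0],"fingers":0.7},{"delta_rot":[0,0,-30],"xyz":[0.08,-0.071,0],"fingers":0.7},{"delta_rot":[0,0,-38],"xyz":[0.1,-0.089,0],"fingers":0.7},{"delta_rot":[0,0,-46],"xyz":[0.122,-0.1085,0],"fingers":0.7},{"delta_rot":[0,0,-54],"xyz":[0.144,-0.128,0],"fingers":0.7},{"delta_rot":[0,0,-62],"xyz":[0.165,-0.1465,-0.002],"fingers":0.7},{"delta_rot":[0,0,-69],"xyz":[0.185,-0.1645,-0.004],"fingers":0.7},{"delta_rot":[-0.1,0.1,-75],"xyz":[0.2,-0.178,-0.005],"fingers":0.7}]' >/dev/null; python3 -m crank '[{"delta_rot":[0,0,-2.8],"xyz":[0,0,0],"fingers":0.7},{"delta_rot":[0,0,-2.8],"xyz":[0,0,0],"fingers":0.7},{"delta_rot":[0,0,-2.8],"xyz":[0,0,0],"fingers":0.7},{"delta_rot":[0,0,-2.8],"xyz":[0,0,0],"fingers":0.7}]' >/dev/null; python3 go.py .6375 .194 .15 -7.8; python3 go.py .6375 .194 .06 -7.8
```

```text
t 28.1 pos [0.6361 0.1904 0.1496] shift [ 0.0038  0.0009 -0.0004] rot [-0.08  0.09 -0.14] q7 -0.26 F [-0.5  0.1 -7.1]
t 28.1 pos [0.6361 0.1904 0.1496] shift [0.0039 0.001  0.0896] rot [-0.08  0.09 -0.14] q7 -0.26 F [-0.5  0.1 -7.1]
```

```bash
python3 -m crank '[{"delta_rot":[0,0,0],"xyz":[0.0025,0.0005,0.03],"fingers":0.7},{"delta_rot":[0,0,0],"xyz":[0.0035,0.0005,0.06],"fingers":0.7},{"delta_rot":[0,0,0],"xyz":[0.0035,0.0005,0.08],"fingers":0.7},{"delta_rot":[0,0,0],"xyz":[0.0035,0.0005,0.091],"fingers":0.7},{"delta_rot":[0,0,0],"xyz":[0.0035,0.0005,0.091],"fingers":0.7},{"delta_rot":[0,0,0],"xyz":[0.0035,0.0005,0.091],"fingers":0.7},{"delta_rot":[0,0,0],"xyz":[0.0035,0.0005,0.091],"fingers":0.7}]' >/dev/null; python3 go.py .6375 .194 .0406 -7.8
cat > prof.py <<'E'
from fit import *
t=viewer.read_camera("top");s=viewer.read_camera("scene");o=telemetry.get_obs();q=o["tool_rot"];p=o["eef_pos"]
M=Rotation.from_quat([q[1],q[2],q[3],q[0]]).as_matrix(); u=M[:,0]*np.sign(-M[1,0]); v=M[:,1]
print("pos",p.round(4),"end dir",u.round(3),"lat",v.round(3)); zt=p[2]-.0076+.027
for c,w in((t,"top"),(s,"scene")):
    L=cv2.cvtColor(c["img"],cv2.COLOR_RGB2LAB).astype(float)
    for lat in(-.012,0,.012):
        P=np.array([proj(c,[*(p[:2]+d*u[:2]+lat*v[:2]),zt]) for d in np.arange(.028,.0801,.002)])
        print(w,int(lat*1000),"L/b from 28mm step2:"," ".join(f"{int(map_coordinates(L[:,:,0],[[a[1]],[a[0]]],order=1)[0])}/{int(map_coordinates(L[:,:,2],[[a[1]],[a[0]]],order=1)[0])-128}" for a in P))
    # lateral profile at 40 mm out
    P=np.array([proj(c,[*(p[:2]+.04*u[:2]+l*v[:2]),zt]) for l in np.arange(-.036,.0361,.003)])
    print(w,"lateral -36..36 step3:"," ".join(f"{int(map_coordinates(L[:,:,0],[[a[1]],[a[0]]],order=1)[0])}/{int(map_coordinates(L[:,:,2],[[a[1]],[a[0]]],order=1)[0])-128}" for a in P))
E
python3 prof.py
```

```text
t 28.8 pos [0.6391 0.1949 0.0614] shift [-0.0011 -0.0015  0.0208] rot [ 0.17 -0.05 -0.04] q7 -0.22 F [ 0.2 -0.  -6. ]
pos [0.6387 0.195  0.0611] end dir [-0.136 -0.991 -0.001] lat [ 0.991 -0.136  0.002]
top -12 L/b from 28mm step2: 62/5 62/4 68/3 80/2 89/1 95/1 97/1 96/1 92/1 90/4 95/11 118/23 135/30 144/33 146/33 145/33 145/32 143/31 134/30 123/23 120/16 126/11 141/10 153/9 162/9 167/7 167/5
top 0 L/b from 28mm step2: 65/4 68/3 77/2 85/2 88/1 90/1 92/1 92/1 90/1 90/3 95/11 113/21 128/28 137/32 138/32 139/33 140/32 141/32 131/29 120/23 115/15 127/11 141/10 153/9 164/8 167/5 168/5
top 12 L/b from 28mm step2: 59/4 63/4 73/2 85/2 91/1 91/1 91/1 93/1 92/1 87/2 97/11 113/21 131/29 139/31 141/32 142/33 141/33 139/32 129/29 116/22 114/14 126/11 140/9 153/9 163/7 167/6 168/5
top lateral -36..36 step3: 56/9 72/15 89/20 92/20 81/14 76/3 88/1 97/1 97/1 96/2 94/1 94/1 92/1 91/1 92/1 92/1 91/1 92/1 89/2 96/4 128/8 157/10 165/10 167/10 168/10
scene -12 L/b from 28mm step2: 107/0 106/0 107/0 111/-1 113/-1 114/-1 114/0 113/0 109/0 102/0 91/1 81/1 72/1 69/1 67/1 66/1 74/4 89/10 110/18 130/25 146/31 159/35 161/36 161/35 160/35 160/36 160/35
scene 0 L/b from 28mm step2: 102/1 102/0 103/0 104/0 105/0 108/0 112/0 115/0 112/0 104/0 92/0 80/0 74/2 71/2 68/2 66/0 68/0 84/3 116/7 152/12 176/16 183/16 183/15 184/15 183/15 184/15 184/15
scene 12 L/b from 28mm step2: 105/1 103/1 102/1 103/0 104/-1 105/-1 108/-1 111/0 113/1 106/2 95/2 88/1 91/1 97/0 112/0 131/0 154/2 163/2 165/1 166/2 166/2 164/0 165/1 167/2 167/2 167/2 167/2
scene lateral -36..36 step3: 95/15 75/5 69/2 72/2 80/0 95/0 110/-1 113/-1 114/0 115/0 115/0 115/0 112/0 107/0 105/-1 107/-1 108/-1 112/0 118/1 128/3 147/6 160/7 161/7 161/7 161/7
```

The bar end is at about 49 mm from the TCP, so it is held within 1 mm of centre and is laterally centred. The block end suggests the block's centre is at y≈0.192. Shift about 3 mm and lower.

```bash
python3 -m crank '[{"delta_rot":[0,0,0],"xyz":[-0.003,-0.0012,0],"fingers":0.7},{"delta_rot":[0,0,0],"xyz":[-0.003,-0.0012,0.004],"fingers":0.7},{"delta_rot":[0,0,0],"xyz":[-0.003,-0.0012,0.008],"fingers":0.7},{"delta_rot":[0,0,0],"xyz":[-0.003,-0.0012,0.012],"fingers":0.7},{"delta_rot":[0,0,0],"xyz":[-0.003,-0.0012,0.015],"fingers":0.7},{"delta_rot":[0,0,0],"xyz":[-0.003,-0.0012,0.0175],"fingers":0.7},{"delta_rot":[0,0,0],"xyz":[-0.003,-0.0012,0.0175],"fingers":0.7},{"delta_rot":[0,0,0],"xyz":[-0.003,-0.0012,0.0175],"fingers":0.7}]' | grep -E "pos|force"; python3 go.py .6375 .191 .0406 -7.8; python3 prof.py | grep -E "pos|top -?(0|12) "
```

```text
eef_pos: [0.6363, 0.1919, 0.0422]
contact_force: [-0.5, 0.5, -7.8]
grasp_force: 85.2
t 29.7 pos [0.6363 0.1919 0.0422] shift [-0.0008  0.0013  0.0016] rot [ 0.03  0.02 -0.01] q7 -0.21 F [-0.5  0.5 -7.8]
pos [0.6365 0.192  0.0425] end dir [-0.136 -0.991  0.   ] lat [ 0.991 -0.136  0.001]
top -12 L/b from 28mm step2: 61/5 60/4 69/3 79/2 88/2 95/2 96/2 96/1 93/2 86/3 95/12 111/22 129/29 136/31 140/32 139/31 126/28 116/21 114/14 127/11 141/9 155/8 165/7 167/6 168/4 168/4 167/4
top 0 L/b from 28mm step2: 60/4 68/3 77/2 84/1 88/1 90/1 91/1 90/1 89/1 88/4 95/11 115/23 129/28 136/31 137/32 135/31 124/27 114/22 111/13 126/10 141/10 156/9 164/7 167/6 168/5 168/5 168/5
top 12 L/b from 28mm step2: 60/5 63/3 71/2 82/1 87/1 90/1 92/1 93/1 90/2 91/5 96/12 118/22 133/28 142/32 143/32 142/32 136/29 122/23 120/15 127/11 141/9 154/9 162/8 167/6 168/5 168/5 168/5
```

```bash
python3 -m crank '[{"delta_rot":[0,0,0],"xyz":[-0.001,0.0008,0.0008],"fingers":0.7},{"delta_rot":[0,0,0],"xyz":[-0.001,0.0008,0.0012],"fingers":0.7},{"delta_rot":[0,0,0],"xyz":[-0.001,0.0008,0.0012],"fingers":0.7}]' | grep -E "pos|force"; python3 -m crank '[{"delta_rot":[0,0,0],"xyz":[0,0,0.0007],"fingers":0.7},{"delta_rot":[0,0,0],"xyz":[0,0,0.0007],"fingers":0.7}]' | grep -E "pos|force"
```

```text
eef_pos: [0.6369, 0.1907, 0.0411]
contact_force: [0.6, -0.0, -7.4]
grasp_force: 85.2
eef_pos: [0.637, 0.1908, 0.0409]
contact_force: [-1.8, -1.1, -2.5]
grasp_force: 85.7
```

```bash
python3 -m crank '[{"delta_rot":[0,0,0],"xyz":[0,0,0.0006],"fingers":0.7},{"delta_rot":[0,0,0],"xyz":[0,0,0.0006],"fingers":0.7}]' | grep -E "pos|force"
```

```text
eef_pos: [0.637, 0.1908, 0.0408]
contact_force: [-5.4, -0.9, 5.0]
grasp_force: 86.6
```

```bash
python3 -m crank '[{"delta_rot":[0,0,0],"xyz":[0,0,-0.0008],"fingers":-0.3},{"delta_rot":[0,0,0],"xyz":[0,0,-0.0008],"fingers":-0.7},{"delta_rot":[0,0,0],"xyz":[0,0,-0.0008],"fingers":-0.8},{"delta_rot":[0,0,0],"xyz":[0,0,-0.0008],"fingers":-0.8},{"delta_rot":[0,0,0],"xyz":[0,0,-0.02],"fingers":-0.8},{"delta_rot":[0,0,0],"xyz":[0,0,-0.06],"fingers":-1},{"delta_rot":[0,0,0],"xyz":[0,0,-0.11],"fingers":-1},{"delta_rot":[0,0,0],"xyz":[0,0,-0.15],"fingers":-1}]'; python3 -m crank '[{"delta_rot":[0,0,0],"xyz":[-0.05,-0.03,0],"fingers":-1},{"delta_rot":[0,0,0],"xyz":[-0.1,-0.06,0],"fingers":-1},{"delta_rot":[0,0,0],"xyz":[-0.15,-0.09,0],"fingers":-1},{"delta_rot":[0,0,0],"xyz":[-0.18,-0.11,0],"fingers":-1},{"delta_rot":[0,0,0],"xyz":[-0.18,-0.11,0],"fingers":-1},{"delta_rot":[0,0,0],"xyz":[-0.18,-0.11,0],"fingers":-1}]'
python3 - <<'E'
from fit import *
np.set_printoptions(precision=4,suppress=True)
t=viewer.read_camera("top");s=viewer.read_camera("scene")
th=-.136+np.pi/2
for cams,w in(([t],"top"),([s],"scene")):
    print(w,"bar",fit("weight_bar",cams,(.637,.191),[th],z=.033,free_z=False,rng=.006)[1],"long",fit("block_long",cams,(.6375,.192),[-.137],z=.003,free_z=False,rng=.004)[1])
print("bar both z",fit("weight_bar",[t,s],(.637,.191),[th],z=.033)[1])
for n,xy in(("block_mid",(.398,-.30)),("weight_round",(.615,-.205))):
    for c in("top","scene"): print(n,c,[(round(r["score"],2),np.round(r["pixel"],1)) for r in search_frame(c,n)][:3])
for n in("weight_bar","paste_jar","loupe"): print(n,[(round(r["score"],2),np.round(r["pixel"],1)) for r in search_frame("top",n)][:4])
# top profile along the long axis of block/bar
u=np.array([.136,.991]);L=cv2.cvtColor(t["img"],cv2.COLOR_RGB2LAB).astype(float)
for d in np.arange(-.084,.0841,.002):
    a=proj(t,[*(np.array([.637,.191])+d*u),.05]); print(f"{d*1000:.0f}:{int(map_coordinates(L[:,:,0],[[a[1]],[a[0]]],order=1)[0])}/{int(map_coordinates(L[:,:,2],[[a[1]],[a[0]]],order=1)[0])-128}",end=" ")
E
```

```text
t: 31.3
eef_pos: [0.6374, 0.1908, 0.1923]
tool_rot: [0.001, 0.754, 0.657, 0.001]
contact_force: [0.7, -0.1, 1.2]
gripper_width: 0.998
grasp_force: 0.0
t: 31.9
eef_pos: [0.5025, 0.0259, 0.1902]
tool_rot: [0.0, 0.755, 0.656, 0.0]
contact_force: [0.1, 0.4, 0.7]
gripper_width: 1.002
grasp_force: 0.0
top bar [0.6424 0.1895 0.033  1.4079] long [ 0.6375  0.1839  0.003  -0.1295]
scene bar [0.6315 0.1942 0.033  1.5391] long [ 0.6346  0.1931  0.003  -0.0842]
bar both z [0.6436 0.2037 0.0205 1.4773]
block_mid top [(0.69, array([441. , 278.3]))]
block_mid scene []
weight_round top [(0.74, array([411.7, 202.4]))]
weight_round scene [(0.74, array([399.7, 233. ]))]
weight_bar [(0.87, array([379.4, 148.3])), (0.71, array([337.5, 198. ])), (0.62, array([268.1, 190.5]))]
paste_jar [(0.58, array([334.4, 156.5]))]
loupe [(0.52, array([182.4, 234.6]))]
-84:166/4 -82:166/4 -80:166/4 -78:165/4 -76:165/4 -74:166/5 -72:164/6 -70:159/8 -68:150/9 -66:137/9 -64:122/10 -62:112/14 -60:113/23 -58:127/28 -56:134/31 -54:135/31 -52:131/30 -50:119/24 -48:104/15 -46:90/5 -44:92/2 -42:97/1 -40:99/1 -38:98/1 -36:96/2 -34:95/2 -32:93/2 -30:94/2 -28:95/2 -26:97/2 -24:98/2 -22:97/2 -20:98/2 -18:97/2 -16:97/2 -14:98/2 -12:97/2 -10:97/1 -8:98/1 -6:98/1 -4:98/1 -2:98/1 0:99/1 2:99/1 4:99/1 6:98/1 8:97/1 10:97/1 12:97/0 14:98/0 16:97/0 18:98/1 20:99/0 22:99/1 24:101/1 26:101/1 28:100/1 30:99/1 32:97/1 34:96/1 36:96/1 38:97/1 40:98/1 42:98/1 44:101/1 46:109/2 48:123/3 50:123/7 52:121/15 54:122/24 56:125/24 58:125/20 60:129/15 62:142/12 64:151/10 66:158/9 68:162/8 70:164/7 72:165/7 74:165/7 76:165/7 78:165/7 80:165/7 82:165/7 84:165/7
```

```bash
python3 -c "
from station import job
print(job.hand_in())"
```

```text
the job is handed in; nothing more can be done
None
```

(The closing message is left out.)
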